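# Hook the lint filter out of the drain trap

## Task

The lint filter has to come out of the open drain trap for cleaning; it sits clipped in at the bottom of the bore, too deep for fingers. Take the telescopic pull hook (left drawn out to some unknown length) from its rest, feel for the filter's pull ring with it - the ring may have flopped over to either side - catch the ring and draw the filter straight up and out, never pressing or pulling hard on it or on the trap (20 N breaks the ring) and never touching it with the gripper. Lower the filter gently into the drip tray so that it stands upright there, unhook it, and hang the hook back in its rest; leave the trap's lid, the dropper bottle and the tin where they are.

Things in the scene. Friction and masses are not known exactly. Their poses are not given: they have to be found in the camera images.
- trap: Grey plastic drain trap: a pot 65 mm across, 130 mm tall, on a round foot 100 mm across, fixed to the worktop, upright. Origin: centre of its underside, on the bore's axis, z up. The bore is straight, 52 mm across, open at the top; its floor, the filter's seat, is 15 mm above the origin. Two hose tails stand out to 66 mm from the axis along +y (82 mm up) and -y (32 mm up).
- trap_nubs (a point): Point on the bore's axis 48 mm above the trap's origin, level with three small sprung nubs in the bore wall just above the seated filter's rim, standing in to 23 mm from the axis. They hold the filter down and give way to a slow steady pull of about 8 to 13 N within its first 4 mm; then they rub on its side (2 to 4 N) until it has risen some 33 mm.
- trap_mouth (a point): Centre of the bore's open mouth, 130 mm above the trap's origin. Axes as the trap's.
- filter: White plastic lint filter: a drum 50 mm across, 31 mm tall to its flat top (46 mm across), about 120 g, with a steel pull ring on top. It starts on the seat in the trap's bore with 1 mm play all round. Origin: centre of its underside; z up along its axis; the ring's hinge line runs along its y axis.
- ring_hinge (a point): Middle of the ring's hinge line, 35 mm above the filter's origin, 4 mm above its flat top; axes as the filter's. The D-shaped ring is of 4 mm round wire, 21 mm wide inside (along y); the centre of its top bar is 14 mm from this point. It leans, at an unmeasured angle up to 0.75 rad (stops at 0.8), to the filter's +x or -x and stays where it is left; about 1 N moves it.
- filter_top (a point): Centre of the filter's flat top, 31 mm above its origin. A hook lowered 10 to 20 mm off centre along x meets the leaning ring 13 to 20 mm above this face if the ring leans well to that side; on the other side it goes down to the face. Upright, the ring is open to 16 mm above this face, at the greatest lean to 11.5 mm.
- pull_hook: Pull hook, 110 g, hanging upright in the rest: a black grip, below it a collar 28 mm across and 4 mm thick, a steel sleeve 8 mm across to 11 mm below the origin, and out of it a 5 mm round steel rod with the hook. Origin: centre of the collar's underside; z up along the rod's axis. The rod is telescopic: the underside of its foot is 96 to 126 mm below the origin.
- hook_grip (a point): Point on the hook's axis 37 mm above its origin, where to grip it: the black grip is 18 mm thick along the hook's x (close the fingers along x), 24 mm wide along y, from 4 to 62 mm above the origin. How far the rod is drawn out is not measured and differs each time; touch something of known height (the worktop) with it to learn it. It slides only under more than 40 N.
- hook_foot (a point): NOT a measured tip: the point on the hook's axis 96 mm below its origin, where the foot's underside would be with the rod fully in. The 5 mm round foot points along the hook's +x, its end 13.5 mm from the axis; the upturned lip at its end rises to 8 mm above the foot's underside; the ring's wire sits between rod and lip, 5.5 mm from the axis, 5 mm above the foot's underside, in a 6 mm gap.
- rest: Grey metal bracket, fixed, that holds the hook: base plate 85 x 70 x 6 mm, upright plate 30 to 36 mm behind (+x) the origin, level fork on top (50 mm wide, from 27 mm in front of the origin). Origin: underside of the base, below the place of the hook's axis; z up, -x its open front. With the hook home, the hook's origin is 140 mm above this one and its foot points roughly to -x.
- rest_fork (a point): Middle of the fork's seat for the collar, on the fork's upper side, 140 mm above the rest's origin; axes as the rest's. The slot for the sleeve is 14 mm wide, open to the front (-x), and ends 7 mm behind this point. Ridges 3 mm high at the front ends of the prongs keep the collar in: lift the hook 8 mm and draw it 45 mm or more to -x; put it back the same way.
- tray: Loose shallow metal drip tray, 130 x 110 mm, 16 mm tall, walls 3 mm. Origin: centre of its underside; long side along x, z up; inner floor 3 mm above the origin.
- trap_lid: Grey screw lid of the trap, 77 mm across, 18 mm tall, lying loose in front of the trap; origin at the centre of its underside. Leave it.
- dropper: Small amber dropper bottle with a black bulb, 33 mm across, 102 mm tall, standing loose; origin at the centre of its underside. Leave it.
- tin: Low round tin, 65 mm across, 29 mm tall, standing loose; origin at the centre of its underside. Leave it.
There are look-alikes about, which are no part of the job. There is more than one size of the pull_hook; the job needs the larger. Leave any purple look-alike of the filter alone.

How it is judged:
By the outcome, as a careful person would: the job done as asked, in the order asked, and still so for the second after the job is handed in, with the robot touching nothing.
It also fails if it takes over 72 s, if anything falls off the work surface, if the arm or the gripper's body presses on something with over 40 N, if the wrist force passes 120 N, or if a joint passes its speed limit or range.

## Robot

A 7-joint arm with a two-finger parallel gripper is mounted at the origin on a cart in front of the work surface, level with it; the furniture and walls round the work are solid. World frame = base frame: x ahead of the robot, y to its left, z up, the work surface at z = 0. Lengths are in m, angles in rad, forces in N, time in s.
With the tool pointing down it reaches from about 0.35 to 0.9 m from the base axis. Payload 8.1 kg.
Tool frame: the origin (TCP) lies midway between the tips of the shut fingers; the grasp point (between the pads) lies 19 mm behind it; z points along the fingers, y is the line along which they close (so a half turn about z gives the same grasp; the last joint's range is limited). The gripper opens to 92 mm and grips with 3 to 60 N. Pads are 19 mm wide; open, the fingers measure 130 mm over their backs; the gripper's body (75 mm by 190 mm) begins 47 mm behind the grasp point.
Start: joints at [1.06, 0.434, 0.025, 1.573, -0.012, 1.134, -0.075], TCP at [0.248, -0.574, 0.227] pointing down, gripper open.
Joint ranges: [-2.62, 2.62], [-0.44, 2.09], [-1.27, 1.32], [0.08, 2.57], [-1.32, 4.46], [0.12, 2], [-2.74, 2.74]. Speed limits (rad/s): [2.22, 2.22, 3.01, 3.01, 3.14, 3.14, 3.14].

## Interface

Orientations are given as a rotation vector (axis times angle).
In Python, from cell import arm gives the robot as it stands.
- The arm moves only by the tool carry_out, never from a script. Its arguments are lists of equal length, an entry for each row: "claw": the finger opening in cm, from 0 to 9.18; "delta_pos": the shift along the tool's x, y, z in cm, a list of three; "angular": the turn, a rotation vector about the tool's x, y, z in rad, a list of three. In form: {"claw": [claw, ...], "delta_pos": [[dx, dy, dz], ...], "angular": [[ax, ay, az], ...]}. A call has 1 to 20 rows; each row shifts and turns the commanded pose from where the row before left it, along the tool's axes as they then stand; what a row does not reach is not made up. A row lasts 1/10 s, in which the tool goes at most 50 mm and 8.59 degrees, less where a joint would pass 70% of its speed; a pose out of reach is approached as far as the arm can. A call with a gripper value outside its range is refused whole. The fingers move at their own pace and stop on an object; "force" is the grip in N (left out, the last holds). Time passes only in rows, so rows that do not move let the fingers close. It gives the time, the measured TCP pose, the force, the opening and the grip force at its end, in the units of the state.
- arm.observe(): the state, without advancing time (a new reading comes with each control period).
- arm.get_image(name): name is "scene" or "top"; returns a dict with "frame" (420x560x3 uint8, red, green, blue), "mtx" (3x3 intrinsics, pixels), "T" (4x4, takes a point from camera to world coordinates). Camera axes: x right, y down, z forward; pixel columns grow to the right and rows downward; lengths in m; the calibration is good to about 2 mm. A picture is of the moment at which its call begins. There is no depth.
- arm.sign_off(): hands the job in; it is judged then, once.
Trained networks look in a picture, given as the dict that the camera call returned (one of the last four; its "shot" number tells which), for a name from the list of things; names that differ only in an ending like _2 or _b are one class to them, and where a whole thing is asked for, a point or a joint stands for the part that bears it (a point fixed in the world has none). Each returns a list of dicts, best first, with "conf" (0 to 1); they miss things now and then, are a little off and sometimes report something else, mostly with a low value. They report only what shows in the picture. A call takes as long as a camera call. They do not tell look-alikes from the thing itself.
- arm.look_for(label, picture): "centre" ([column, row] as shares, 0 to 1, of the picture: columns of its width, rows of its height, amid what is visible of it).
- arm.trace(label, picture): "region" (420x560 bool, what is visible of it) and "centre" ([column, row] as shares, 0 to 1, of the picture: columns of its width, rows of its height, amid what is visible of it).
- arm.place_of(label, picture): "centre" ([column, row] as shares, 0 to 1, of the picture: columns of its width, rows of its height: a listed point, or the origin of a listed thing).
The state is a dict: "clock": time; "joints": joint angles; "dq": joint speeds; "joint_efforts": joint torques, N m; "position": TCP position; "ee_rot": TCP orientation; "force": force on the tool from outside, world axes, zero at the start; "ft_torque": the same for the moment, N m; "width": opening from 0.0 (shut) to 1.0 (fully open); "gripper_force": force on a finger pad.
Only numpy, scipy, OpenCV 4.12 (cv2) and the standard library are available. Lean on these libraries where they do the work, as an engineer would, in place of code of your own. Each camera call takes 0.05 s, during which the arm holds its last target. There are 200 camera calls.

## Working session

There is one attempt and no reset: what is moved stays moved. The work goes in short steps, Python scripts to look and compute and a tool call to move; the robot and the scene stay as the last step left them, time stands still between calls to the robot, and variables do not carry over. Pictures are saved under pics/ and viewed, at most 10 in all, crops included, and the job is handed in when it is done.

Besides the shell and the picture viewer there is one more tool, called after "Request:" as name(argument=value, ...) on one line, values as JSON. carry_out: Moves the arm, as the interface text tells. Its arguments: {"type":"object","properties":{"claw":{"type":"array","items":{"type":"number"}},"delta_pos":{"type":"array","items":{"type":"array","items":{"type":"number"}}},"angular":{"type":"array","items":{"type":"array","items":{"type":"number"}}},"force":{"type":"number"}},"required":["claw","delta_pos","angular"]}

```bash
mkdir -p pics
cat > h.py <<'E'
import numpy as np, cv2
from cell import arm
def proj(p,im):
    T=np.linalg.inv(im["T"]); c=T[:3,:3]@np.array(p)+T[:3,3]; q=im["mtx"]@c; return q[:2]/q[2]
def onz(px,im,z):
    d=im["T"][:3,:3]@np.linalg.solve(im["mtx"],[px[0],px[1],1]); o=im["T"][:3,3]; return o+d*(z-o[2])/d[2]
def tri(pa,a,pb,b):
    A=[];B=[]
    for px,im in((pa,a),(pb,b)):
        d=im["T"][:3,:3]@np.linalg.solve(im["mtx"],[px[0],px[1],1]);d/=np.linalg.norm(d);M=np.eye(3)-np.outer(d,d);A.append(M);B.append(M@im["T"][:3,3])
    return np.linalg.solve(A[0]+A[1],B[0]+B[1])
def px(r): return np.array(r["centre"])*[560,420]
E
python3 - <<'E'
from h import *
a=arm.get_image("scene");b=arm.get_image("top")
for n,i in(("scene",a),("top",b)): cv2.imwrite(f"pics/{n}0.png",cv2.cvtColor(i["frame"],cv2.COLOR_RGB2BGR)); print(n,i["T"][:3].round(3).tolist(),i["mtx"][0,0])
for l in ["trap","trap_mouth","filter","ring_hinge","filter_top","pull_hook","hook_grip","hook_foot","rest","rest_fork","tray","trap_lid","dropper","tin"]:
    for n,i in(("s",a),("t",b)):
        print(l,n,[(px(r).round(1).tolist(),round(r["conf"],2)) for r in arm.place_of(l,i)[:4]])
print(arm.observe())
E
```

```text
scene [[-0.572, -0.57, 0.591, -0.103], [-0.82, 0.38, -0.428, 0.449], [0.019, -0.729, -0.684, 0.873]] 415.3752381258171
top [[-0.02, -0.999, 0.046, 0.473], [-1.0, 0.02, -0.01, -0.006], [0.009, -0.046, -0.999, 1.224]] 446.5580849222087
trap s [([282.3, 249.5], 0.76), ([282.4, 214.9], 0.49)]
trap t [([276.4, 209.9], 0.62), ([366.0, 217.6], 0.32)]
trap_mouth s [([281.4, 214.8], 0.88)]
trap_mouth t [([274.1, 209.2], 0.79)]
filter s [([250.5, 277.5], 0.77)]
filter t [([278.4, 207.9], 0.72), ([273.3, 210.6], 0.66)]
ring_hinge s [([249.3, 268.8], 0.59)]
ring_hinge t [([275.4, 214.9], 0.76), ([226.9, 231.4], 0.5)]
filter_top s [([250.8, 270.9], 0.68)]
filter_top t [([275.7, 214.9], 0.75), ([225.0, 231.7], 0.75)]
pull_hook s [([350.2, 182.5], 0.74), ([399.1, 224.2], 0.42)]
pull_hook t [([365.1, 215.7], 0.71), ([405.1, 257.3], 0.68), ([216.2, 167.3], 0.63), ([273.2, 208.9], 0.37)]
hook_grip s [([390.4, 228.8], 0.66), ([352.1, 173.6], 0.49)]
hook_grip t [([368.5, 211.8], 0.7), ([392.1, 258.9], 0.54)]
hook_foot s [([348.8, 206.2], 0.71), ([413.7, 212.7], 0.5)]
hook_foot t [([424.2, 254.3], 0.57),
[... 549 characters left out ...]
: array([ 1.06040138,  0.43451811,  0.02495903,  1.57321859, -0.01161281,
        1.13400112, -0.07514802]), 'dq': array([-6.99160849e-04, -8.28588847e-05, -2.22905613e-03, -8.31981322e-04,
       -8.44587511e-04, -9.92261675e-04,  3.50714571e-04]), 'joint_efforts': array([ 3.05265748e-04, -6.67658758e+01,  9.84117351e-01, -3.14804685e+01,
       -6.07176754e-02,  3.27862753e-02,  3.02844470e-07]), 'position': array([ 0.24786665, -0.57374834,  0.2267229 ]), 'ee_rot': array([-3.07654143e+00, -6.35976629e-01, -2.43809546e-05]), 'force': array([-0.23677972,  0.76018763, -0.35023393]), 'ft_torque': array([ 0.01172957, -0.03634551,  0.01112556]), 'gripper_force': 0.0, 'width': 0.9981765841799392}
```

View images.

View pics/scene0.png

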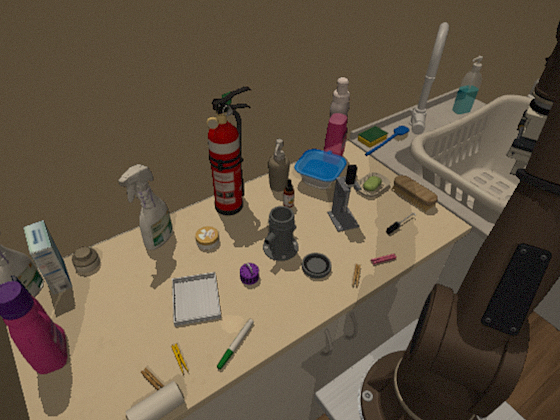

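Run:
```python
import cv2
i=cv2.imread("pics/top0.png")[130:300,120:450]
cv2.imwrite("pics/top0c.png",cv2.resize(i,None,fx=2.4,fy=2.4,interpolation=cv2.INTER_CUBIC))
```

```text
(no output)
```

View pics/top0c.png

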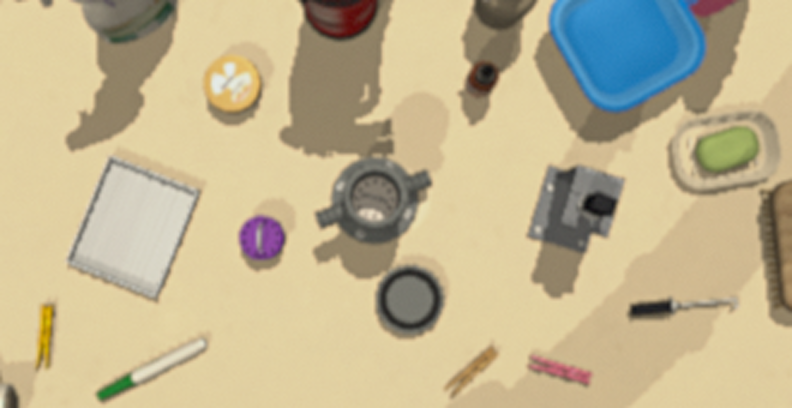

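Run:
```python
from h import *
a=arm.get_image("scene");b=arm.get_image("top")
A=cv2.cvtColor(a["frame"],6-2) if 0 else a["frame"][:,:,::-1];B=b["frame"][:,:,::-1]
def c(I,x,y,w,h,s): return cv2.resize(np.ascontiguousarray(I[y:y+h,x:x+w]),(int(w*s),int(h*s)),interpolation=cv2.INTER_CUBIC)
L=c(B,252,188,44,44,9)   # 396
R=c(B,335,190,110,82,3.6) # 396x295
P=c(A,320,155,100,85,3.96) # 396x336
Q=c(A,255,195,50,50,4)
top=np.hstack([L[:300*1],R[:300]]) if 0 else None
out=np.zeros((600,800,3),np.uint8); out[:396,:396]=L; out[:295,400:796]=R; out[300:596,400:796]=P[:296]; out[398:598,:200]=Q
cv2.imwrite("pics/z1.png",out)
for l,i in(("rest",b),("tray",b),("tray",a),("pull_hook",b),("trap",b)):
    for r in arm.trace(l,i)[:2]:
        cs,_=cv2.findContours(r["region"].astype(np.uint8),0,2); k=max(cs,key=cv2.contourArea); print(l,round(r["conf"],2),cv2.minAreaRect(k))
        if l=="tray": print([onz(p,i,.016)[:2].round(3).tolist() for p in cv2.boxPoints(cv2.minAreaRect(k))])
print("mouth",onz((274.1,209.2),b,.13),onz((281.4,214.8),a,.13),tri((274.1,209.2),b,(281.4,214.8),a))
print("fork",onz((369,216.6),b,.14),onz((348.5,182.8),a,.14)); print("grip",onz((368.5,211.8),b,.177),onz((352.1,173.6),a,.177))
print("tray",onz((178,223.5),b,0),onz((196.3,298.3),a,0)); print("rest",onz((356,215),b,0),onz((342.8,221.2),a,0))
for n,s,t in(("lid",(315.6,264.7),(288.3,250.7)),("drop",(285.3,204.6),(318.8,165)),("tin",(206,241.9),(217.3,164.2)),("purple",(250.5,277.5),(226,231.5))): print(n,onz(s,a,0)[:2],onz(t,b,0)[:2])
```

```text
rest 0.79 ((359.45733642578125, 215.23666381835938), (32.392662048339844, 34.77886199951172), 17.35402488708496)
rest 0.46 ((290.4000549316406, 253.70001220703125), (28.144268035888672, 26.879358291625977), 71.56504821777344)
tray 0.95 ((174.76705932617188, 223.57177734375), (41.70845413208008, 50.077579498291016), 22.166345596313477)
[[0.458, 0.336], [0.582, 0.284], [0.537, 0.18], [0.413, 0.233]]
tray 0.65 ((194.64999389648438, 297.5499572753906), (48.507530212402344, 48.931793212890625), 81.8698959350586)
[[0.584, 0.292], [0.535, 0.179], [0.4, 0.234], [0.447, 0.336]]
trap 0.72 ((275.0, 212.0), (36.80717086791992, 41.7979736328125), 27.89727020263672)
mouth [ 0.52527379 -0.01001835  0.13      ] [ 0.51374177 -0.01255169  0.13      ] [ 0.52279595 -0.01362583  0.12261932]
fork [ 0.5021652 -0.2403444  0.14     ] [ 0.50632152 -0.23554883  0.14      ]
grip [ 0.51248001 -0.23150926  0.177     ] [ 0.49942996 -0.23560591  0.177     ]
tray [0.49758931 0.25298974 0.        ] [0.49525237 0.25584608 0.        ]
rest [ 0.51101745 -0.23497981  0.        ] [ 0.49717526 -0.23015266  0.        ]
lid [ 0.4125923  -0.05804879] [ 0.41719592 -0.04697475]
drop [ 0.65222436 -0.12970173] [ 0.65100711 -0.13618945]
tin [0.65004864 0.14730544] [0.65858178 0.14334986]
purple [0.47432634 0.10994573] [0.47306388 0.12224286]
```

View pics/z1.png

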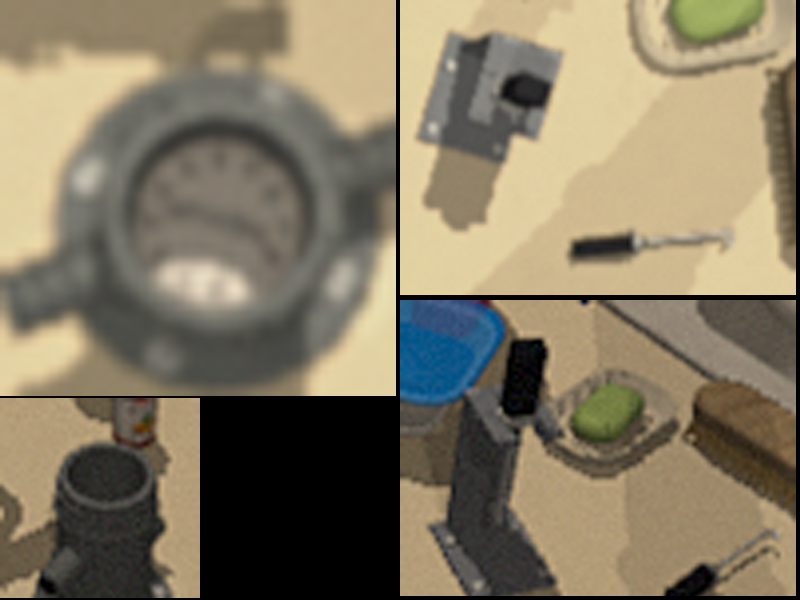

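Candidates: hook hanging in the rest (scene ~350,180, top ~367,214) and a short one lying (top ~405,257). The lying one measures only ~125 mm overall, so the hanging one is the larger. The purple drum at top (226,231) is the look-alike filter; the real one is in the bore at top (275,211).

Run:
```python
from h import *
b=arm.get_image("top");B=b["frame"][:,:,::-1]
g=np.ascontiguousarray(B[196:226,260:290]); g=cv2.resize(g,(600,600),interpolation=cv2.INTER_CUBIC)
l=cv2.cvtColor(g,cv2.COLOR_BGR2GRAY); l=np.clip((l.astype(float)-70)*255/90,0,255).astype(np.uint8)
def P(p): return tuple(int(v) for v in (proj(p,b)-[260,196]+.5)*20-10)
cv2.imwrite("pics/z2.png",l)
hsv=cv2.cvtColor(b["frame"],cv2.COLOR_RGB2GRAY)[195:235,345:390]
m=(hsv<32).astype(np.uint8); n,lab,st,ce=cv2.connectedComponentsWithStats(m); k=1+st[1:,4].argmax(); 
cs,_=cv2.findContours((lab==k).astype(np.uint8),0,2); r=cv2.minAreaRect(cs[0]); print(st[k],ce[k]+[345,195],r)
for z in(.17,.202): print(onz(ce[k]+[345,195],b,z))
# bore ellipse predicted centres
print("axis px z=.13,.046,0",[ (proj((.5240,-.0115,z),b)-[260,196])*20 for z in(.13,.046)])
# rim fit
gg=cv2.cvtColor(b["frame"],cv2.COLOR_RGB2GRAY); c=cv2.HoughCircles(cv2.resize(gg[185:237,248:300],None,fx=8,fy=8,interpolation=2),cv2.HOUGH_GRADIENT,1,20,param1=60,param2=25,minRadius=70,maxRadius=130)
print(None if c is None else [((q[0]/8+248).round(1),(q[1]/8+185).round(1),q[2]/8) for q in c[0][:4]])
```

```text
[19 17 10  7 26] [366.88461538 215.5       ] ((22.750001907348633, 21.250001907348633), (9.899494171142578, 4.949747085571289), 45.0)
[ 0.50406622 -0.22892886  0.17      ]
[ 0.50312972 -0.2221631   0.202     ]
axis px z=.13,.046,0 [array([294.29488386, 274.13636989]), array([291.79380386, 303.70950439])]
None
```

View pics/z2.png

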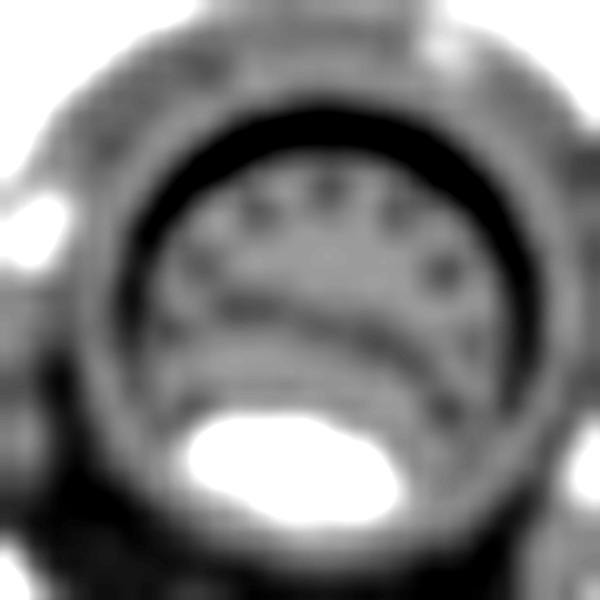

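Run:
```python
from h import *
ims=[arm.get_image("top") for _ in range(8)];b=ims[-1];a=arm.get_image("scene")
F=np.mean([i["frame"] for i in ims],0); np.save("topavg.npy",F)
g=F[196:226,260:290,::-1]; g=cv2.resize(g,(600,600),interpolation=cv2.INTER_LANCZOS4)
cv2.imwrite("pics/z3.png",np.clip((g-[60,70,80])*255/60,0,255).astype(np.uint8))
print("dots c",onz((275.5,212.3),b,.046))
G=F.mean(2); S=a["frame"].mean(2)
mt=np.zeros((420,560),np.uint8); mt[195:235,350:390]=G[195:235,350:390]<45
ms=np.zeros_like(mt); ms[155:200,335:370]=S[155:200,335:370]<35
print(mt.sum(),ms.sum(),G[215,366:372].round(),S[170:184,352].round())
def hull(x,y,t,im):
    c,s=np.cos(t),np.sin(t); P=[proj((x+c*u-s*v,y+s*u+c*v,z),im) for u in(-.009,.009) for v in(-.012,.012) for z in(.144,.202)]
    m=np.zeros((420*4,560*4),np.uint8); cv2.fillConvexPoly(m,cv2.convexHull(((np.array(P)+.5)*4).astype(np.int32)),1); return cv2.resize(m*1.0,(560,420),interpolation=cv2.INTER_AREA)
def iou(p,w=3):
    r=0
    for k,(im,m) in enumerate(((b,mt),(a,ms))):
        if not (w>>k)&1: continue
        h=hull(*p,im); r+=np.minimum(h,m).sum()/np.maximum(h,m).sum()
    return r
for w in (1,2,3):
    L=sorted(((iou((x,y,1.28+t),w),x,y,1.28+t) for x in np.arange(.49,.52,.003) for y in np.arange(-.25,-.219,.003) for t in(-.3,-.15,0,.15,.3)),reverse=True)
    print(w,np.round(L[:4],3).tolist())
print(arm.observe()["clock"])
```

```text
dots c [ 0.52100829 -0.01384245  0.046     ]
76 186 [27. 40. 43. 44. 44. 43.] [17.  6.  7. 11.  8. 10.  1.  8. 21. 10. 20. 23. 12.  4.]
1 [[0.521, 0.502, -0.232, 1.58], [0.519, 0.502, -0.235, 1.58], [0.516, 0.505, -0.235, 1.58], [0.516, 0.505, -0.232, 1.58]]
2 [[0.755, 0.505, -0.235, 0.98], [0.751, 0.505, -0.235, 1.13], [0.745, 0.499, -0.229, 0.98], [0.745, 0.502, -0.232, 0.98]]
3 [[1.25, 0.505, -0.235, 0.98], [1.248, 0.502, -0.232, 0.98], [1.247, 0.505, -0.235, 1.13], [1.24, 0.502, -0.232, 1.13]]
2.35
```

View pics/z3.png

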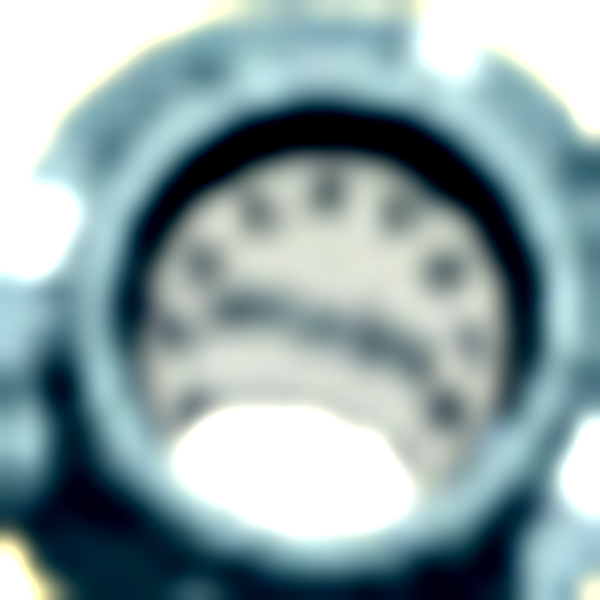

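The dark band in the bore, from (215,305) to (430,360) in the 20x crop, is the hinge/ring line. It is centred on the filter, so filter x lies along world yaw about -14°. The ring's lean isn't visible, so I'll feel for it. First move: over the hook in the rest.

Request:
carry_out(claw=[5,5,5,5,5,5,5,5,5,5,5,5,5,5,5,5,5,5,5], delta_pos=[[0,0,0],[0,0,0],[0,0,0],[0,0,0],[0,0,0],[0,0,0],[3.0,1.3,0],[3.0,1.3,0],[3.0,1.3,0],[3.0,1.3,0],[3.0,1.3,0],[3.0,1.3,0],[3.0,1.3,0],[3.0,1.3,0],[3.0,1.3,0],[3.0,1.3,0],[3.0,1.3,0],[3.0,1.3,0],[0,0,0]], angular=[[0,0,0.126],[0,0,0.126],[0,0,0.126],[0,0,0.126],[0,0,0.126],[0,0,0.127],[0,0,0],[0,0,0],[0,0,0],[0,0,0],[0,0,0],[0,0,0],[0,0,0],[0,0,0],[0,0,0],[0,0,0],[0,0,0],[0,0,0],[0,0,0]])

```text
clock: 4.25
position: [0.5003, -0.8057, 0.2117]
ee_rot: [3.066, -0.552, 0.029]
force: [-1.0, -0.0, 1.2]
width: 0.542
gripper_force: 0.0
```

I applied the deltas in the wrong frame and overshot to free space. Nothing was touched. I'll raise the arm and come back.

Request:
carry_out(claw=[5,5,5,5,5,5,5,5,5,5,5,5,5,5,5], delta_pos=[[0,0,-3],[-1.4,-3.84,0],[-1.4,-3.84,0],[-1.4,-3.84,0],[-1.4,-3.84,0],[-1.4,-3.84,0],[-1.4,-3.84,0],[-1.4,-3.84,0],[-1.4,-3.84,0],[-1.4,-3.84,0],[-1.4,-3.84,0],[-1.4,-3.84,0],[-1.4,-3.84,0],[-1.4,-3.84,0],[0,0,0]], angular=[[0,0,0],[0,0,0],[0,0,0],[0,0,0],[0,0,0],[0,0,0],[0,0,0],[0,0,0],[0,0,0],[0,0,0],[0,0,0],[0,0,0],[0,0,0],[0,0,0],[0,0,0]])

```text
clock: 5.75
position: [0.5139, -0.3081, 0.2298]
ee_rot: [3.066, -0.523, 0.05]
force: [-0.4, -0.2, -0.2]
width: 0.544
gripper_force: 0.0
```

```bash
cat >> h.py <<'E'
from scipy.spatial.transform import Rotation as Ro
def go(target,yaw=None,s=None):
    "delta in tool axes (cm) to target; turn about tool axes to pure down with tool-x yaw"
    s=s or arm.observe(); R=Ro.from_rotvec(s["ee_rot"])
    d=R.inv().apply(np.array(target)-s["position"])*100
    y=np.degrees(np.arctan2(*R.as_matrix()[[1,0],0])); w=None
    if yaw is not None:
        w=(R.inv()*Ro.from_euler("ZX",[yaw,180],degrees=True)).as_rotvec().round(3)
    print("pos",s["position"].round(4),"yaw x",y.round(1),"tilt",R.as_matrix()[:2,2].round(3),"d",d.round(2),"turn",w,"F",s["force"].round(1),"j",s["joints"].round(2),"t",s["clock"])
E
python3 -c "
from h import *
go((.504,-.234,.158),-20)"
```

```text
pos [ 0.5139 -0.3081  0.2298] yaw x -19.3 tilt [ 0.027 -0.036] d [-3.65 -6.83  6.88] turn [ 0.025 -0.037  0.011] F [-0.4 -0.2 -0.2] j [-0.17  0.47  0.89  1.72 -0.39  1.1  -1.07] t 5.75
```

Request:
carry_out(claw=[5,5,5,5,5,5,5,5,5], delta_pos=[[0,0,0],[-1.15,-2.2,0],[-1.15,-2.2,0],[-1.15,-2.2,0],[0,0,0],[0,0,2.0],[0,0,2.0],[0,0,2.0],[0,0,1.2]], angular=[[0.025,-0.037,0.011],[0,0,0],[0,0,0],[0,0,0],[0,0,0],[0,0,0],[0,0,0],[0,0,0],[0,0,0]])

```text
clock: 6.65
position: [0.5028, -0.2426, 0.1568]
ee_rot: [3.087, -0.565, 0.002]
force: [0.1, -0.1, 0.5]
width: 0.545
gripper_force: 0.0
```

Run:
```python
from h import *
go((.504,-.234,.158),-20)
a=arm.get_image("scene")
i=a["frame"][130:240,300:420,::-1]; i=cv2.resize(np.ascontiguousarray(i),None,fx=5,fy=5,interpolation=2); cv2.imwrite("pics/g1.png",i)
```

```text
pos [ 0.5028 -0.2426  0.1568] yaw x -20.7 tilt [ 0.001 -0.003] d [-0.2  -0.85 -0.13] turn [ 0.003 -0.002 -0.013] F [ 0.1 -0.1  0.5] j [-0.24  0.5   0.85  1.87 -0.45  0.97 -1.12] t 6.65
```

View pics/g1.png

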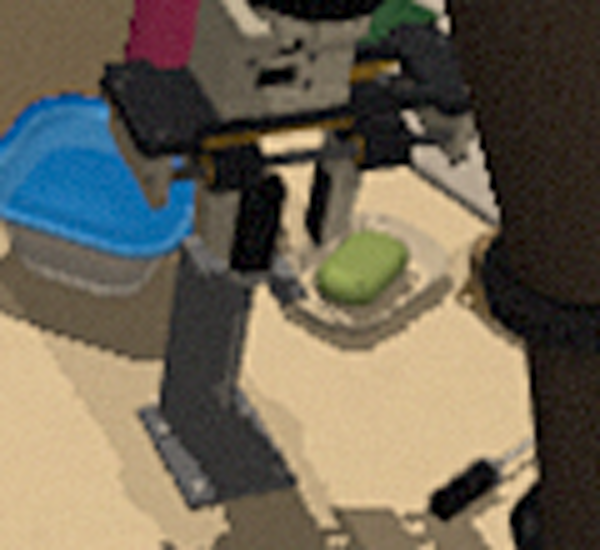

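The grip (about (262,225) in the crop) is between the fingers, nearer the left finger, as the readback says. I'll centre and close.

Request:
carry_out(claw=[5,5,5,1,1,1,1,1,1], delta_pos=[[-0.2,-0.8,0],[0,0,0],[0,0,0],[0,0,0],[0,0,0],[0,0,0],[0,0,0],[0,0,0],[0,0,0]], angular=[[0,0,0],[0,0,0],[0,0,0],[0,0,0],[0,0,0],[0,0,0],[0,0,0],[0,0,0],[0,0,0]], force=40)

```text
clock: 7.6
position: [0.5033, -0.2349, 0.1573]
ee_rot: [3.086, -0.576, 0.003]
force: [-0.8, 0.5, 0.8]
width: 0.259
gripper_force: 40.0
```

Run:
```python
from h import *
a=arm.get_image("scene"); S=cv2.imread("pics/scene0.png").mean(2)
ms=np.zeros((420,560)); ms[155:200,335:370]=S[155:200,335:370]<35
def hull(x,y,t):
    c,s=np.cos(t),np.sin(t); P=[proj((x+c*u-s*v,y+s*u+c*v,z),a) for u in(-.009,.009) for v in(-.012,.012) for z in(.144,.202)]
    m=np.zeros((1680,2240),np.uint8); cv2.fillConvexPoly(m,cv2.convexHull(((np.array(P)+.5)*4).astype(np.int32)),1); return cv2.resize(m[620:800,1340:1480]*1.0,(35,45),interpolation=cv2.INTER_AREA)
m=ms[155:200,335:370]
for t in np.arange(.5,2.1,.13):
    print(round(t,2),max((np.minimum(h,m).sum()/np.maximum(h,m).sum(),round(x,4),round(y,4)) for x in np.arange(.496,.512,.002) for y in np.arange(-.242,-.226,.002) for h in [hull(x,y,t)]))
```

```text
0.5 (np.float64(0.7512466999119977), np.float64(0.502), np.float64(-0.234))
0.63 (np.float64(0.6967818128136994), np.float64(0.502), np.float64(-0.234))
0.76 (np.float64(0.6599466350429884), np.float64(0.5), np.float64(-0.23))
0.89 (np.float64(0.7267935578330893), np.float64(0.504), np.float64(-0.234))
1.02 (np.float64(0.747583854462763), np.float64(0.504), np.float64(-0.236))
1.15 (np.float64(0.7237163814180929), np.float64(0.504), np.float64(-0.236))
1.28 (np.float64(0.7051349920592906), np.float64(0.506), np.float64(-0.236))
1.41 (np.float64(0.6888030888030888), np.float64(0.504), np.float64(-0.234))
1.54 (np.float64(0.6727821060567982), np.float64(0.502), np.float64(-0.234))
1.67 (np.float64(0.6638446215139442), np.float64(0.502), np.float64(-0.232))
1.8 (np.float64(0.671167791947987), np.float64(0.502), np.float64(-0.234))
1.93 (np.float64(0.69129763130793), np.float64(0.504), np.float64(-0.234))
2.06 (np.float64(0.7099841521394612), np.float64(0.502), np.float64(-0.234))
```

Request:
carry_out(claw=[3.5,3.5,3.5,1,1,1,1,1], delta_pos=[[0,0,0],[0,0,0],[0,0,0],[0,0,0],[0,0,0],[0,0,0],[0,0,0],[0,0,0]], angular=[[0,0,0],[0,0,0.11],[0,0,0.11],[0,0,0],[0,0,0],[0,0,0],[0,0,0],[0,0,0]], force=40)

```text
clock: 8.45
position: [0.5033, -0.2349, 0.1573]
ee_rot: [3.005, -0.91, 0.004]
force: [-0.5, -0.2, -0.3]
width: 0.283
gripper_force: 40.0
```

Request:
carry_out(claw=[3.5,3.5,3.5,3.5,3.5,1,1,1,1,1], delta_pos=[[0,0,0],[0,0,0],[0,0,0],[0,0,0],[0,0,0],[0,0,0],[0,0,0],[0,0,0],[0,0,0],[0,0,0]], angular=[[0,0,0],[0,0,-0.12],[0,0,-0.12],[0,0,-0.12],[0,0,-0.11],[0,0,0],[0,0,0],[0,0,0],[0,0,0],[0,0,0]], force=40)

```text
clock: 9.45
position: [0.5035, -0.2351, 0.1574]
ee_rot: [3.133, -0.188, 0.003]
force: [-0.1, 0.1, 4.1]
width: 0.288
gripper_force: 40.0
```

The finger widths (23.8 mm minimum at this yaw) show I'm across the 24 mm side. So the rest's open front faces the robot (-x world), and in the crop the prongs indeed run right-down from the plate top. I'll turn the tool by about 80° and regrip.

Request:
carry_out(claw=[5,5,5,5,5,5,5,5,5,5,5,5,5,1,1,1,1,1,1], delta_pos=[[0,0,0],[0,0,0],[0,0,0],[0,0,0],[0,0,0],[0,0,0],[0,0,0],[0,0,0],[0,0,0],[0,0,0],[0,0,0],[0,0,0],[0,0,0],[0,0,0],[0,0,0],[0,0,0],[0,0,0],[0,0,0],[0,0,0]], angular=[[0,0,0],[0,0,0],[0,0,-0.139],[0,0,-0.139],[0,0,-0.139],[0,0,-0.139],[0,0,-0.139],[0,0,-0.139],[0,0,-0.139],[0,0,-0.139],[0,0,-0.139],[0,0,-0.139],[0,0,0],[0,0,0],[0,0,0],[0,0,0],[0,0,0],[0,0,0],[0,0,0]], force=45)

```text
clock: 11.35
position: [0.5035, -0.2348, 0.1572]
ee_rot: [2.526, 1.863, -0.0]
force: [0.2, -0.2, -0.2]
width: 0.197
gripper_force: 45.0
```

```bash
python3 -c "
from h import *
go((.5033,-.2349,.17),73)"
```

```text
pos [ 0.5035 -0.2348  0.1572] yaw x 72.8 tilt [ 0.002 -0.003] d [-0.02 -0.01 -1.28] turn [ 0.003  0.002 -0.003] F [ 0.2 -0.2 -0.2] j [ 0.03  0.4   0.42  1.86 -0.2   0.92  0.24] t 11.35
```

Request:
carry_out(claw=[1,1,1,1,1,1,1,1,1,1,1], delta_pos=[[0,0,-0.5],[0,0,-0.7],[0,0,0],[0,-1.5,0],[0,-2,0],[0,-2,0],[0,-2,0],[0,-2,0],[0,-1,0],[0,0,1.0],[0,0,0.5]], angular=[[0,0,0],[0,0,0],[0,0,0],[0,0,0],[0,0,0],[0,0,0],[0,0,0],[0,0,0],[0,0,0],[0,0,0],[0,0,0]])

```text
clock: 12.45
position: [0.4037, -0.204, 0.1534]
ee_rot: [2.525, 1.863, 0.0]
force: [0.2, -0.5, -1.5]
width: 0.195
gripper_force: 45.0
```

Run:
```python
from h import *
go((.4075,-.206,.143),73)
a=arm.get_image("scene");b=arm.get_image("top")
i=a["frame"][120:250,280:410,::-1]; i=cv2.resize(np.ascontiguousarray(i),(600,600),interpolation=2)
i2=cv2.resize(np.ascontiguousarray(b["frame"][200:280,330:370,::-1]),(200,400),interpolation=2)
o=np.zeros((600,800,3),np.uint8); o[:,:600]=i; o[:400,600:]=i2
cv2.imwrite("pics/g2.png",o)
print([ (px(r),r["conf"]) for r in arm.place_of("hook_foot",a)[:2]], proj(arm.observe()["position"]+[0,0,-.113],a))
```

```text
pos [ 0.4037 -0.204   0.1534] yaw x 72.9 tilt [ 0.002 -0.003] d [-0.08  0.42  1.04] turn [ 0.003  0.002 -0.003] F [ 0.2 -0.5 -1.5] j [-0.01  0.25  0.43  2.1  -0.14  0.82  0.21] t 12.45
[(array([412.72 , 212.184]), 0.65), (array([361.088, 232.092]), 0.51)] [360.11850673 234.43647078]
```

View pics/g2.png

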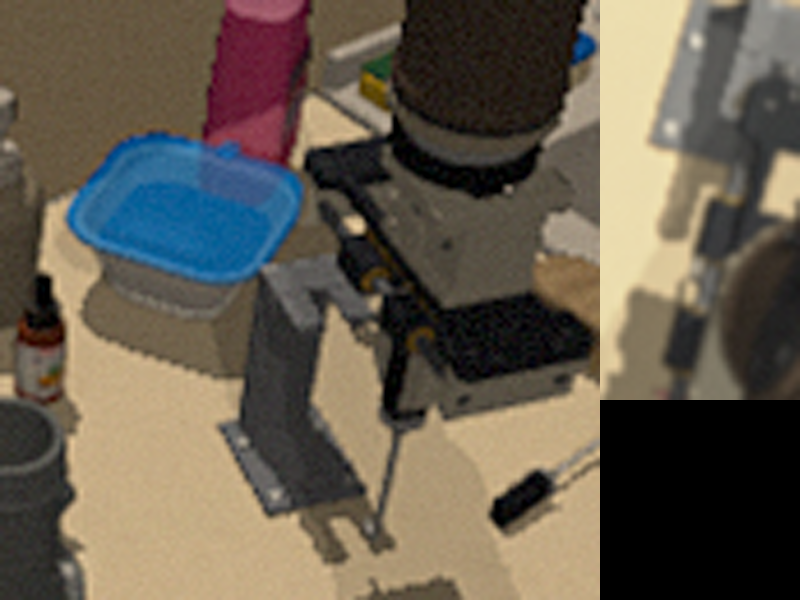

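Run:
```python
from h import *
ims=[arm.get_image("scene") for _ in range(4)];a=ims[0];F=np.mean([i["frame"] for i in ims],0)
o=cv2.resize(np.ascontiguousarray(F[208:248,340:385,::-1]),(675,600),interpolation=2)
p=arm.observe()["position"]
for k,(dx,dy,dz) in enumerate([(0,0,-.0172),(0,0,-.1132),(0,0,-.1432)]):
    q=(proj(p+[dx,dy,dz],a)-[340,208]+.5)*15; cv2.circle(o,tuple(int(v) for v in q),4,(0,0,255),-1)
cv2.imwrite("pics/g3.png",np.clip(o,0,255).astype(np.uint8))
```

```text
(no output)
```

View pics/g3.png

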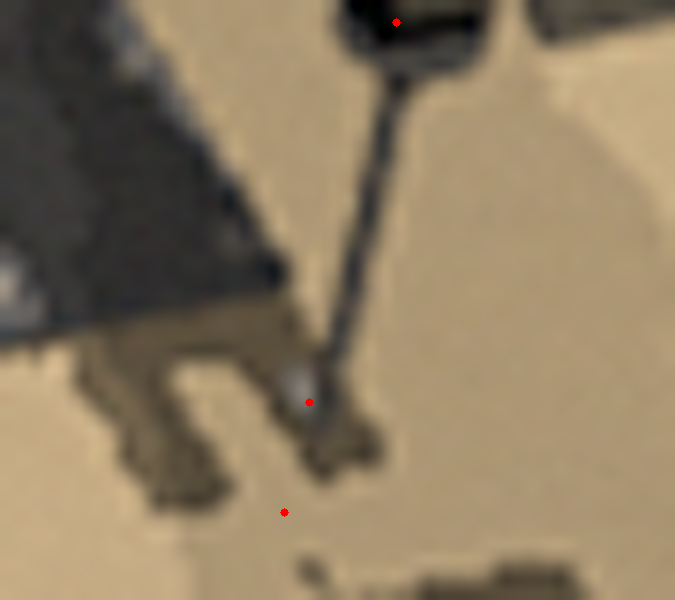

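Request:
carry_out(claw=[1,1,1,1,1], delta_pos=[[0,0,0.4],[0,0,0.4],[0,0,0.4],[0,0,0.2],[0,0,0]], angular=[[0,0,0],[0,0,0],[0,0,0],[0,0,0],[0,0,0]])

```text
clock: 13.3
position: [0.4027, -0.2039, 0.1396]
ee_rot: [2.526, 1.863, -0.001]
force: [0.2, 0.2, -0.9]
width: 0.192
gripper_force: 45.0
```

Request:
carry_out(claw=[1,1], delta_pos=[[0,0,0.3],[0,0,0]], angular=[[0,0,0],[0,0,0]])

```text
clock: 13.5
position: [0.4029, -0.2039, 0.1368]
ee_rot: [2.526, 1.863, -0.001]
force: [0.5, -0.4, -1.0]
width: 0.191
gripper_force: 45.0
```

Request:
carry_out(claw=[1,1], delta_pos=[[0,0,0.3],[0,0,0]], angular=[[0,0,0],[0,0,0]])

```text
clock: 13.7
position: [0.4029, -0.2039, 0.1337]
ee_rot: [2.526, 1.863, -0.001]
force: [-0.1, 0.2, -1.3]
width: 0.193
gripper_force: 45.0
```

Request:
carry_out(claw=[1,1], delta_pos=[[0,0,0.2],[0,0,0]], angular=[[0,0,0],[0,0,0]])

```text
clock: 13.9
position: [0.403, -0.2039, 0.1318]
ee_rot: [2.526, 1.863, -0.001]
force: [0.3, 0.3, -1.8]
width: 0.19
gripper_force: 45.0
```

Request:
carry_out(claw=[1,1], delta_pos=[[0,0,0.2],[0,0,0]], angular=[[0,0,0],[0,0,0]])

```text
clock: 14.1
position: [0.403, -0.2039, 0.1298]
ee_rot: [2.526, 1.863, -0.001]
force: [0.5, 0.1, -1.5]
width: 0.194
gripper_force: 45.0
```

Request:
carry_out(claw=[1,1], delta_pos=[[0,0,0.2],[0,0,0]], angular=[[0,0,0],[0,0,0]])

```text
clock: 14.3
position: [0.403, -0.2039, 0.1278]
ee_rot: [2.526, 1.863, -0.001]
force: [-0.3, -0.9, -0.4]
width: 0.196
gripper_force: 45.0
```

Request:
carry_out(claw=[1,1], delta_pos=[[0,0,0.2],[0,0,0]], angular=[[0,0,0],[0,0,0]])

```text
clock: 14.5
position: [0.403, -0.2039, 0.1258]
ee_rot: [2.526, 1.863, -0.001]
force: [-0.2, -0.6, -1.6]
width: 0.195
gripper_force: 45.0
```

Request:
carry_out(claw=[1,1], delta_pos=[[0,0,0.2],[0,0,0]], angular=[[0,0,0],[0,0,0]])

```text
clock: 14.7
position: [0.403, -0.204, 0.1238]
ee_rot: [2.526, 1.863, -0.001]
force: [0.1, -0.1, -1.5]
width: 0.198
gripper_force: 45.0
```

Request:
carry_out(claw=[1,1], delta_pos=[[0,0,0.2],[0,0,0]], angular=[[0,0,0],[0,0,0]])

```text
clock: 14.9
position: [0.4029, -0.2039, 0.1218]
ee_rot: [2.526, 1.863, -0.001]
force: [-0.5, 0.3, -1.1]
width: 0.193
gripper_force: 45.0
```

Request:
carry_out(claw=[1,1], delta_pos=[[0,0,0.2],[0,0,0]], angular=[[0,0,0],[0,0,0]])

```text
clock: 15.1
position: [0.4033, -0.2042, 0.1204]
ee_rot: [2.525, 1.863, 0.0]
force: [-0.7, 0.6, 7.7]
width: 0.195
gripper_force: 45.0
```

Run:
```python
from h import *
ims=[arm.get_image("scene") for _ in range(6)];a=ims[0];F=np.mean([i["frame"] for i in ims],0)
p=arm.observe()["position"]; p=p-[0,0,p[2]]+[.29*-.003,-.956*.003,0]
c0=proj(p,a).astype(int)-[13,22]
S=15
o=cv2.resize(np.ascontiguousarray(F[c0[1]:c0[1]+39,c0[0]:c0[0]+26,::-1]),(26*S,39*S),interpolation=cv2.INTER_CUBIC)
o=np.clip((o-20)*1.5,0,255).astype(np.uint8); q=o.copy()
for yaw,col in((163,(0,0,255)),(-17,(255,0,0))):
    u=np.array([np.cos(np.radians(yaw)),np.sin(np.radians(yaw)),0])
    P=np.array([(proj(p+u*d+[0,0,z],a)-c0+.5)*S for d,z in((0,.06),(0,.0025),(.011,.0025),(.011,.008))]).astype(np.int32)
    cv2.polylines(q,[P],False,col,1)
cv2.imwrite("pics/g4.png",np.hstack([o,q]))
```

```text
(no output)
```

View pics/g4.png

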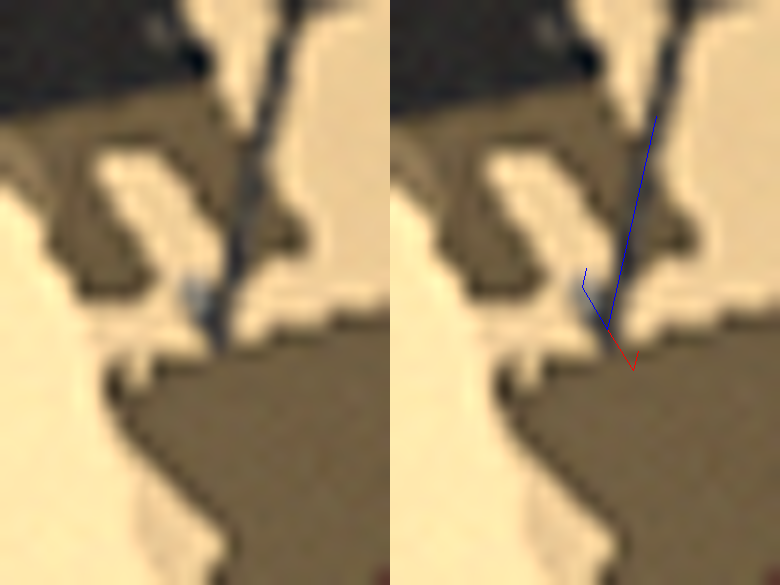

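The foot matches the blue model: it points away from the robot (tool +y), and the rod is drawn out so that the foot is 120.5 mm below the TCP. The hook axis sits about 3 mm to tool -x. Lifting and going over the near side of the bore.

Request:
carry_out(claw=[1,1,1,1,1,1,1,1,1,1,1,1,1,1,1,1], delta_pos=[[0,0,-1.5],[0,0,-3.5],[0,0,-4],[0,0,-4],[0,0,-4],[2.41,0.56,0],[2.41,0.56,0],[2.41,0.56,0],[2.41,0.56,0],[2.41,0.56,0],[2.41,0.56,0],[2.41,0.56,0],[2.41,0.56,0],[2.41,0.56,0],[0,0,0],[0,0,0]], angular=[[0,0,0],[0,0,0],[0,0,0],[0,0,-0.024],[0,0,-0.024],[0,0,0],[0,0,0],[0,0,0],[0,0,0],[0,0,0],[0,0,0],[0,0,0],[0,0,0],[0,0,0],[0,0,0],[0,0,0]])

```text
clock: 17.0
position: [0.5054, -0.006, 0.2892]
ee_rot: [2.479, 1.925, -0.002]
force: [-0.0, -0.4, -1.2]
width: 0.195
gripper_force: 45.0
```

Run:
```python
from h import *
go((.5062,-.0064,.19),75.6)
b=arm.get_image("top");a=arm.get_image("scene")
# trap centre: mouth via network again both views
for l in("trap_mouth","hook_foot"):
    for n,i in(("s",a),("t",b)): print(l,n,[(px(r).round(1).tolist(),round(r["conf"],2),onz(px(r),i,.13)[:2].round(4).tolist()) for r in arm.place_of(l,i)[:1]])
s=arm.observe()["position"]; print("foot axis pred",proj(s-[0,0,.0172+.096],a))
```

```text
pos [ 0.5054 -0.006   0.2892] yaw x 75.6 tilt [ 0.001 -0.003] d [0.01 0.07 9.92] turn [0.002 0.003 0.001] F [-0.  -0.4 -1.2] j [-0.33  0.18  0.29  1.78 -0.05  1.18 -0.28] t 17.0
trap_mouth s [([285.2, 214.0], 0.61, [0.5107, -0.0225])]
trap_mouth t []
hook_foot s [([414.9, 212.8], 0.62, [0.326, -0.3072])]
hook_foot t [([426.8, 253.7], 0.56, [0.4088, -0.3814])]
foot axis pred [281.94890906 204.15374292]
```

Request:
carry_out(claw=[1,1,1,1,1,1,1], delta_pos=[[0,0,1],[0,0,1],[0,0,1],[0,0.07,0.5],[0,0,0.3],[0,0,0.2],[0,0,0.05]], angular=[[0,0,0],[0,0,0],[0,0,0],[0,0,0],[0,0,0],[0,0,0],[0,0,0]])

```text
clock: 18.0
position: [0.5064, -0.0063, 0.2491]
ee_rot: [2.48, 1.923, -0.001]
force: [-0.1, 0.2, -1.0]
width: 0.195
gripper_force: 45.0
```

Run:
```python
from h import *
go((.5062,-.0064,.19),75.6)
ims=[arm.get_image("scene") for _ in range(4)];a=ims[0];F=np.mean([i["frame"] for i in ims],0)
s=arm.observe()["position"]
c0=np.array([258,165]);S=12
o=cv2.resize(np.ascontiguousarray(F[165:235,258:314,::-1]),(56*S,70*S),interpolation=cv2.INTER_CUBIC); o=np.clip(o*1.6,0,255).astype(np.uint8)[240:]
def P(p): return tuple(int(v) for v in (proj(p,a)-c0+.5)*S-[0,240])
C=np.array([.521,-.013,.13]); 
for r,col in((.026,(0,0,255)),(.0325,(0,255,255))):
  pts=[P(C+[r*np.cos(t),r*np.sin(t),0]) for t in np.linspace(0,6.28,30)]; cv2.polylines(o,[np.array(pts)],True,col,1)
cv2.line(o,P(s-[0,0,.03]),P(s-[0,0,.115]),(0,255,0),1)
cv2.imwrite("pics/g5.png",o)
```

```text
pos [ 0.5064 -0.0063  0.2491] yaw x 75.6 tilt [ 0.002 -0.003] d [-0.   -0.03  5.91] turn [ 0.002  0.002 -0.   ] F [-0.1  0.2 -1. ] j [-0.33  0.22  0.28  1.84 -0.06  1.09 -0.27] t 18.0
```

View pics/g5.png

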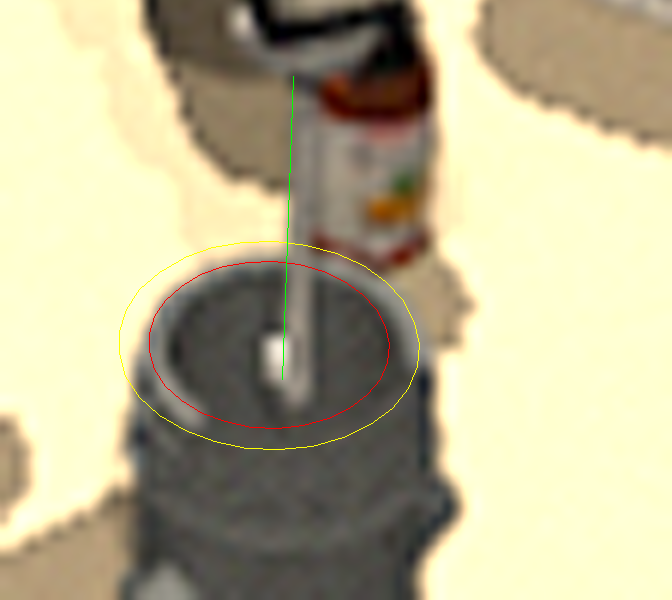

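The lip is clearly left-up of the rod, inside the mouth (rod foot at (300,395), mouth centre about (285,350)). So the foot points away from the robot and enters cleanly. Lowering, with feel.

Request:
carry_out(claw=[1,1,1,1,1,1,1,1], delta_pos=[[0,-0.2,0.5],[0,0,1],[0,0,1],[0,0,1],[0,0,1],[0,0,0.8],[0,0,0.5],[0,0,0.1]], angular=[[0,0,0],[0,0,0],[0,0,0],[0,0,0],[0,0,0],[0,0,0],[0,0,0],[0,0,0]])

```text
clock: 19.0
position: [0.5042, -0.006, 0.1894]
ee_rot: [2.481, 1.923, -0.002]
force: [0.5, -0.4, -0.8]
width: 0.193
gripper_force: 45.0
```

Request:
carry_out(claw=[1,1,1], delta_pos=[[0,0,0.2],[0,0,0.1],[0,0,0]], angular=[[0,0,0],[0,0,0],[0,0,0]])

```text
clock: 19.3
position: [0.5046, -0.0059, 0.1873]
ee_rot: [2.48, 1.923, -0.0]
force: [-0.0, 0.1, -1.3]
width: 0.195
gripper_force: 45.0
```

Request:
carry_out(claw=[1,1,1], delta_pos=[[0,0,0.2],[0,0,0.1],[0,0,0]], angular=[[0,0,0],[0,0,0],[0,0,0]])

```text
clock: 19.6
position: [0.5044, -0.006, 0.184]
ee_rot: [2.48, 1.923, -0.001]
force: [0.7, -0.1, 0.0]
width: 0.19
gripper_force: 45.0
```

Request:
carry_out(claw=[1,1], delta_pos=[[0,0,0.15],[0,0,0]], angular=[[0,0,0],[0,0,0]])

```text
clock: 19.8
position: [0.5044, -0.006, 0.1825]
ee_rot: [2.48, 1.923, -0.001]
force: [0.0, -0.9, -1.4]
width: 0.197
gripper_force: 45.0
```

Request:
carry_out(claw=[1,1], delta_pos=[[0,0,0.15],[0,0,0]], angular=[[0,0,0],[0,0,0]])

```text
clock: 20.0
position: [0.5044, -0.006, 0.181]
ee_rot: [2.48, 1.923, -0.001]
force: [0.3, -1.3, -0.7]
width: 0.195
gripper_force: 45.0
```

Request:
carry_out(claw=[1,1], delta_pos=[[0,0,0.15],[0,0,0]], angular=[[0,0,0],[0,0,0]])

```text
clock: 20.2
position: [0.5044, -0.006, 0.1794]
ee_rot: [2.48, 1.923, -0.001]
force: [-0.3, 0.4, -1.2]
width: 0.194
gripper_force: 45.0
```

Request:
carry_out(claw=[1,1], delta_pos=[[0,0,0.2],[0,0,0]], angular=[[0,0,0],[0,0,0]])

```text
clock: 20.4
position: [0.5044, -0.006, 0.1774]
ee_rot: [2.48, 1.923, -0.001]
force: [1.0, -0.4, -2.4]
width: 0.194
gripper_force: 45.0
```

Request:
carry_out(claw=[1,1], delta_pos=[[0,0,0.2],[0,0,0]], angular=[[0,0,0],[0,0,0]])

```text
clock: 20.6
position: [0.5044, -0.006, 0.1754]
ee_rot: [2.48, 1.923, -0.001]
force: [0.2, -0.0, -0.7]
width: 0.193
gripper_force: 45.0
```

Request:
carry_out(claw=[1,1], delta_pos=[[0,0,0.2],[0,0,0]], angular=[[0,0,0],[0,0,0]])

```text
clock: 20.8
position: [0.5044, -0.006, 0.1734]
ee_rot: [2.48, 1.923, -0.001]
force: [-0.5, 0.5, -1.8]
width: 0.196
gripper_force: 45.0
```

Request:
carry_out(claw=[1,1], delta_pos=[[0,0,0.2],[0,0,0]], angular=[[0,0,0],[0,0,0]])

```text
clock: 21.0
position: [0.5044, -0.006, 0.1714]
ee_rot: [2.48, 1.923, -0.001]
force: [-0.1, 0.5, -1.2]
width: 0.197
gripper_force: 45.0
```

Request:
carry_out(claw=[1,1], delta_pos=[[0,0,0.2],[0,0,0]], angular=[[0,0,0],[0,0,0]])

```text
clock: 21.2
position: [0.5044, -0.006, 0.1694]
ee_rot: [2.48, 1.923, -0.001]
force: [-0.2, -0.5, -1.0]
width: 0.194
gripper_force: 45.0
```

No ring on the near side: the foot is 3 mm above the face, so the ring leans to the far side, which is the way the foot points. Sliding the foot under the bar.

Request:
carry_out(claw=[1,1,1,1,1], delta_pos=[[0,0,0.13],[0,0.3,0],[0,0.4,0],[0,0.3,0],[0,0,0]], angular=[[0,0,0],[0,0,0],[0,0,0],[0,0,0],[0,0,0]])

```text
clock: 21.7
position: [0.5148, -0.0087, 0.1684]
ee_rot: [2.48, 1.923, -0.0]
force: [-1.0, 0.6, -1.5]
width: 0.198
gripper_force: 45.0
```

Request:
carry_out(claw=[1,1,1], delta_pos=[[0,0.3,0],[0,0.2,0],[0,0,0]], angular=[[0,0,0],[0,0,0],[0,0,0]])

```text
clock: 22.0
position: [0.5191, -0.0097, 0.1683]
ee_rot: [2.48, 1.923, -0.001]
force: [-1.2, 0.0, -1.6]
width: 0.194
gripper_force: 45.0
```

Request:
carry_out(claw=[1,1,1], delta_pos=[[0,0.3,0],[0,0.2,0],[0,0,0]], angular=[[0,0,0],[0,0,0],[0,0,0]])

```text
clock: 22.3
position: [0.5238, -0.0111, 0.1682]
ee_rot: [2.48, 1.923, -0.001]
force: [-1.4, 1.1, -2.4]
width: 0.194
gripper_force: 45.0
```

Request:
carry_out(claw=[1,1,1], delta_pos=[[0,0,-0.2],[0,0,-0.2],[0,0,0]], angular=[[0,0,0],[0,0,0],[0,0,0]])

```text
clock: 22.6
position: [0.5241, -0.0111, 0.1728]
ee_rot: [2.48, 1.923, 0.0]
force: [-2.1, -0.1, -0.8]
width: 0.194
gripper_force: 45.0
```

Request:
carry_out(claw=[1,1], delta_pos=[[0,0,-0.15],[0,0,0]], angular=[[0,0,0],[0,0,0]])

```text
clock: 22.8
position: [0.5241, -0.011, 0.1742]
ee_rot: [2.48, 1.923, 0.0]
force: [-0.6, -0.4, -0.6]
width: 0.194
gripper_force: 45.0
```

Request:
carry_out(claw=[1,1], delta_pos=[[0,0,-0.15],[0,0,0]], angular=[[0,0,0],[0,0,0]])

```text
clock: 23.0
position: [0.524, -0.011, 0.1756]
ee_rot: [2.48, 1.923, -0.0]
force: [-1.2, 0.5, -0.5]
width: 0.198
gripper_force: 45.0
```

Request:
carry_out(claw=[1,1,1,1], delta_pos=[[0,-0.3,0],[0,-0.3,0],[0,-0.2,0],[0,0,0]], angular=[[0,0,0],[0,0,0],[0,0,0],[0,0,0]])

```text
clock: 23.4
position: [0.5159, -0.0089, 0.1754]
ee_rot: [2.48, 1.923, -0.0]
force: [-0.1, -1.0, -3.1]
width: 0.195
gripper_force: 45.0
```

Request:
carry_out(claw=[1,1], delta_pos=[[0,0,-0.15],[0,0,0]], angular=[[0,0,0],[0,0,0]])

```text
clock: 23.6
position: [0.5165, -0.0091, 0.1771]
ee_rot: [2.48, 1.923, 0.0]
force: [0.5, -0.3, -0.7]
width: 0.195
gripper_force: 45.0
```

Request:
carry_out(claw=[1,1], delta_pos=[[0,0,-0.1],[0,0,0]], angular=[[0,0,0],[0,0,0]])

```text
clock: 23.8
position: [0.5162, -0.009, 0.1779]
ee_rot: [2.48, 1.923, -0.001]
force: [0.3, -0.8, -2.1]
width: 0.194
gripper_force: 45.0
```

Request:
carry_out(claw=[1,1], delta_pos=[[0,0,-0.1],[0,0,0]], angular=[[0,0,0],[0,0,0]])

```text
clock: 24.0
position: [0.5157, -0.009, 0.1786]
ee_rot: [2.481, 1.924, -0.002]
force: [1.1, 0.4, -5.1]
width: 0.194
gripper_force: 45.0
```

Request:
carry_out(claw=[1,1], delta_pos=[[0,0,-0.1],[0,0,0]], angular=[[0,0,0],[0,0,0]])

```text
clock: 24.2
position: [0.5155, -0.009, 0.1796]
ee_rot: [2.481, 1.924, -0.002]
force: [-0.9, -0.6, -4.9]
width: 0.19
gripper_force: 45.0
```

Request:
carry_out(claw=[1,1], delta_pos=[[0,0,-0.1],[0,0,0]], angular=[[0,0,0],[0,0,0]])

```text
clock: 24.4
position: [0.5157, -0.0091, 0.1807]
ee_rot: [2.481, 1.923, -0.002]
force: [-0.9, -1.1, -4.0]
width: 0.194
gripper_force: 45.0
```

Request:
carry_out(claw=[1,1], delta_pos=[[0,0,-0.1],[0,0,0]], angular=[[0,0,0],[0,0,0]])

```text
clock: 24.6
position: [0.5165, -0.009, 0.1822]
ee_rot: [2.48, 1.923, 0.001]
force: [0.0, -0.2, -1.9]
width: 0.195
gripper_force: 45.0
```

Request:
carry_out(claw=[1,1], delta_pos=[[0,0,-0.1],[0,0,0]], angular=[[0,0,0],[0,0,0]])

```text
clock: 24.8
position: [0.5167, -0.009, 0.1834]
ee_rot: [2.48, 1.923, 0.001]
force: [0.0, -0.2, -1.9]
width: 0.194
gripper_force: 45.0
```

Request:
carry_out(claw=[1,1], delta_pos=[[0,0,-0.1],[0,0,0]], angular=[[0,0,0],[0,0,0]])

```text
clock: 25.0
position: [0.5166, -0.009, 0.1842]
ee_rot: [2.48, 1.923, 0.001]
force: [0.7, -0.2, -1.4]
width: 0.19
gripper_force: 45.0
```

Request:
carry_out(claw=[1,1], delta_pos=[[0,0,-0.1],[0,0,0]], angular=[[0,0,0],[0,0,0]])

```text
clock: 25.2
position: [0.5163, -0.0089, 0.185]
ee_rot: [2.48, 1.923, 0.0]
force: [-0.4, -0.6, -1.4]
width: 0.189
gripper_force: 45.0
```

Run:
```python
from h import *
f=[];t=[]
for _ in range(4):
    a=arm.get_image("top"); s=arm.observe(); f.append(s["force"]); t.append(s["ft_torque"])
print(np.mean(f,0).round(2),np.mean(t,0).round(3))
go((.5062,-.0064,.19),75.6)
```

```text
[ 0.55 -0.68 -1.36] [-0.098 -0.121 -0.011]
pos [ 0.5162 -0.0089  0.1849] yaw x 75.6 tilt [ 0.002 -0.003] d [-0.   -1.04 -0.51] turn [ 0.003  0.002 -0.   ] F [ 0.7 -0.4 -1. ] j [-0.3   0.3   0.27  1.91 -0.1   0.94 -0.24] t 25.4
```

Caught briefly, then slipped: the readings are back to the hook's weight alone, so the lip was probably not fully past the bar. I'll raise clear of the ring and calibrate the bore centre by touching the far wall with the lip.

Request:
carry_out(claw=[1,1,1,1,1,1], delta_pos=[[0,0,-0.7],[0,0,-0.7],[0,0.5,0],[0,0.5,0],[0,0.3,0],[0,0,0]], angular=[[0,0,0],[0,0,0],[0,0,0],[0,0,0],[0,0,0],[0,0,0]])

```text
clock: 26.0
position: [0.5284, -0.0123, 0.1983]
ee_rot: [2.481, 1.924, -0.003]
force: [-2.7, 0.9, -2.0]
width: 0.193
gripper_force: 45.0
```

Request:
carry_out(claw=[1,1], delta_pos=[[0,0.15,0],[0,0,0]], angular=[[0,0,0],[0,0,0]])

```text
clock: 26.2
position: [0.5292, -0.0125, 0.1982]
ee_rot: [2.481, 1.924, -0.003]
force: [-4.8, 1.1, -5.0]
width: 0.197
gripper_force: 45.0
```

Request:
carry_out(claw=[1,1], delta_pos=[[0,0.15,0],[0,0,0]], angular=[[0,0,0],[0,0,0]])

```text
clock: 26.4
position: [0.5301, -0.0128, 0.1981]
ee_rot: [2.482, 1.925, -0.005]
force: [-5.4, 1.6, -4.7]
width: 0.193
gripper_force: 45.0
```

Request:
carry_out(claw=[1,1], delta_pos=[[0,0.15,0],[0,0,0]], angular=[[0,0,0],[0,0,0]])

```text
clock: 26.6
position: [0.531, -0.013, 0.1978]
ee_rot: [2.482, 1.925, -0.006]
force: [-7.2, 1.4, -5.5]
width: 0.194
gripper_force: 45.0
```

Request:
carry_out(claw=[1,1,1], delta_pos=[[0,-0.4,0],[0,-0.4,0],[0,0,0]], angular=[[0,0,0],[0,0,0],[0,0,0]])

```text
clock: 26.9
position: [0.526, -0.0113, 0.1995]
ee_rot: [2.479, 1.922, 0.002]
force: [-0.5, -0.1, -2.8]
width: 0.193
gripper_force: 45.0
```

Run:
```python
from h import *
f=[];t=[]
for _ in range(5):
    a=arm.get_image("top"); s=arm.observe(); f.append(s["force"]); t.append(s["ft_torque"])
print(np.mean(f,0).round(2),np.mean(t,0).round(3)); go((.5062,-.0064,.19),75.6)
```

```text
[-0.38 -0.01 -1.5 ] [0.001 0.075 0.004]
pos [ 0.526  -0.0113  0.1993] yaw x 75.6 tilt [ 0.003 -0.003] d [-0.02 -2.04  0.92] turn [ 0.004  0.002 -0.   ] F [-0.1 -0.  -1.2] j [-0.3   0.3   0.28  1.87 -0.09  0.98 -0.23] t 27.15
```

Request:
carry_out(claw=[1,1,1,1,1,1], delta_pos=[[0,-0.6,0],[0,-0.7,0],[0,-0.7,0],[0,-0.5,0],[0,0,0],[0,0,0]], angular=[[0,0,0],[0,0,0],[0,0,0],[0,0,0],[0,0,0],[0,0,0]])

```text
clock: 27.75
position: [0.5009, -0.0049, 0.1989]
ee_rot: [2.48, 1.924, -0.0]
force: [-0.0, -0.2, -0.6]
width: 0.194
gripper_force: 45.0
```

Request:
carry_out(claw=[1,1], delta_pos=[[0,-0.2,0],[0,0,0]], angular=[[0,0,0],[0,0,0]])

```text
clock: 27.95
position: [0.499, -0.0046, 0.1988]
ee_rot: [2.48, 1.923, -0.001]
force: [-0.2, -0.4, -0.7]
width: 0.193
gripper_force: 45.0
```

Request:
carry_out(claw=[1,1], delta_pos=[[0,-0.2,0],[0,0,0]], angular=[[0,0,0],[0,0,0]])

```text
clock: 28.15
position: [0.4982, -0.0044, 0.1991]
ee_rot: [2.479, 1.922, 0.002]
force: [4.5, -1.6, -3.9]
width: 0.196
gripper_force: 45.0
```

Request:
carry_out(claw=[1,1], delta_pos=[[0,-0.2,0],[0,0,0]], angular=[[0,0,0],[0,0,0]])

```text
clock: 28.35
position: [0.4976, -0.0043, 0.1995]
ee_rot: [2.478, 1.92, 0.005]
force: [8.2, -3.5, -5.2]
width: 0.191
gripper_force: 45.0
```

The two wall contacts are symmetric about s=0 at TCP x≈0.519–0.520, which agrees with the images, and the lateral offset is only about +1.5 mm. Retrying from the near side, slightly shifted.

Request:
carry_out(claw=[1,1,1,1,1], delta_pos=[[-0.15,0.4,0],[0,0.35,0],[0,0,0.5],[0,0,0.6],[0,0,0]], angular=[[0,0,0],[0,0,0],[0,0,0],[0,0,0],[0,0,0]])

```text
clock: 28.85
position: [0.5012, -0.0068, 0.1866]
ee_rot: [2.481, 1.924, -0.004]
force: [0.6, -0.2, -0.8]
width: 0.193
gripper_force: 45.0
```

Request:
carry_out(claw=[1,1,1], delta_pos=[[0,0,0.15],[0,0,0.15],[0,0,0]], angular=[[0,0,0],[0,0,0],[0,0,0]])

```text
clock: 29.15
position: [0.5021, -0.0069, 0.1847]
ee_rot: [2.48, 1.923, -0.001]
force: [-0.1, 0.8, -1.4]
width: 0.196
gripper_force: 45.0
```

Request:
carry_out(claw=[1,1,1], delta_pos=[[0,0,0.15],[0,0,0.15],[0,0,0]], angular=[[0,0,0],[0,0,0],[0,0,0]])

```text
clock: 29.45
position: [0.5021, -0.0069, 0.1816]
ee_rot: [2.48, 1.923, -0.001]
force: [-0.2, -0.3, -1.2]
width: 0.197
gripper_force: 45.0
```

Request:
carry_out(claw=[1,1,1], delta_pos=[[0,0,0.15],[0,0,0.15],[0,0,0]], angular=[[0,0,0],[0,0,0],[0,0,0]])

```text
clock: 29.75
position: [0.5021, -0.0069, 0.1786]
ee_rot: [2.48, 1.923, -0.001]
force: [0.5, -0.2, -1.1]
width: 0.19
gripper_force: 45.0
```

Request:
carry_out(claw=[1,1,1,1,1], delta_pos=[[0,0,0.2],[0,0,0.2],[0,0,0.2],[0,0,0.2],[0,0,0]], angular=[[0,0,0],[0,0,0],[0,0,0],[0,0,0],[0,0,0]])

```text
clock: 30.25
position: [0.502, -0.007, 0.1705]
ee_rot: [2.48, 1.923, -0.001]
force: [0.2, -0.6, -1.0]
width: 0.193
gripper_force: 45.0
```

Request:
carry_out(claw=[1,1,1], delta_pos=[[0,0,0.15],[0,0,0.1],[0,0,0]], angular=[[0,0,0],[0,0,0],[0,0,0]])

```text
clock: 30.55
position: [0.5022, -0.007, 0.1682]
ee_rot: [2.48, 1.923, -0.001]
force: [-0.3, -0.2, -1.2]
width: 0.2
gripper_force: 45.0
```

Request:
carry_out(claw=[1,1], delta_pos=[[0,0,0.1],[0,0,0]], angular=[[0,0,0],[0,0,0]])

```text
clock: 30.75
position: [0.5022, -0.007, 0.1673]
ee_rot: [2.48, 1.923, -0.001]
force: [-0.1, 0.3, -1.4]
width: 0.194
gripper_force: 45.0
```

Request:
carry_out(claw=[1,1,1,1], delta_pos=[[0,0.4,-0.03],[0,0.4,0],[0,0.4,0],[0,0,0]], angular=[[0,0,0],[0,0,0],[0,0,0],[0,0,0]])

```text
clock: 31.15
position: [0.5146, -0.0102, 0.1677]
ee_rot: [2.48, 1.923, -0.0]
force: [-0.5, 0.0, -1.0]
width: 0.196
gripper_force: 45.0
```

Request:
carry_out(claw=[1,1,1], delta_pos=[[0,0.3,0],[0,0.3,0],[0,0,0]], angular=[[0,0,0],[0,0,0],[0,0,0]])

```text
clock: 31.45
position: [0.5198, -0.0115, 0.1676]
ee_rot: [2.48, 1.923, -0.001]
force: [-1.1, 0.3, -1.4]
width: 0.19
gripper_force: 45.0
```

Request:
carry_out(claw=[1,1,1], delta_pos=[[0,0.2,0],[0,0.2,0],[0,0,0]], angular=[[0,0,0],[0,0,0],[0,0,0]])

```text
clock: 31.75
position: [0.5235, -0.0126, 0.1675]
ee_rot: [2.48, 1.923, -0.001]
force: [-1.2, -0.7, -0.3]
width: 0.194
gripper_force: 45.0
```

Request:
carry_out(claw=[1,1], delta_pos=[[0,0.2,0],[0,0,0]], angular=[[0,0,0],[0,0,0]])

```text
clock: 31.95
position: [0.5254, -0.013, 0.1676]
ee_rot: [2.48, 1.923, -0.001]
force: [-1.2, 1.5, -2.6]
width: 0.195
gripper_force: 45.0
```

Request:
carry_out(claw=[1,1,1,1], delta_pos=[[0,0,-0.2],[0,0,-0.15],[0,0,-0.1],[0,0,0]], angular=[[0,0,0],[0,0,0],[0,0,0],[0,0,0]])

```text
clock: 32.35
position: [0.5256, -0.0129, 0.1725]
ee_rot: [2.48, 1.923, 0.0]
force: [-0.6, 0.3, -1.3]
width: 0.193
gripper_force: 45.0
```

Request:
carry_out(claw=[1,1,1], delta_pos=[[0,-0.2,0],[0,-0.2,0],[0,0,0]], angular=[[0,0,0],[0,0,0],[0,0,0]])

```text
clock: 32.65
position: [0.5217, -0.0119, 0.1724]
ee_rot: [2.48, 1.923, 0.0]
force: [0.6, 0.7, -1.9]
width: 0.189
gripper_force: 45.0
```

Request:
carry_out(claw=[1,1,1], delta_pos=[[0,-0.2,0],[0,-0.2,0],[0,0,0]], angular=[[0,0,0],[0,0,0],[0,0,0]])

```text
clock: 32.95
position: [0.5175, -0.0109, 0.1722]
ee_rot: [2.48, 1.923, -0.001]
force: [-0.2, -0.2, -0.4]
width: 0.195
gripper_force: 45.0
```

```bash
cat >> h.py <<'E'
def ft(n=5):
    f=[]
    for _ in range(n): arm.get_image("top"); f.append(arm.observe()["force"])
    print(np.mean(f,0).round(2),arm.observe()["position"].round(4),arm.observe()["clock"])
E
python3 -c "
from h import *
ft(4)"
```

```text
[ 0.03 -0.11 -1.4 ] [ 0.5178 -0.011   0.1722] 33.15
```

Request:
carry_out(claw=[1,1,1], delta_pos=[[0,-0.2,0],[0,-0.1,-0.1],[0,0,-0.2]], angular=[[0,0,0],[0,0,0],[0,0,0]])

```text
clock: 33.45
position: [0.5145, -0.0101, 0.1751]
ee_rot: [2.48, 1.924, -0.001]
force: [-0.4, -0.8, -1.4]
width: 0.194
gripper_force: 45.0
```

Request:
carry_out(claw=[1,1], delta_pos=[[0,0,-0.2],[0,0,0]], angular=[[0,0,0],[0,0,0]])

```text
clock: 33.65
position: [0.5147, -0.0102, 0.1774]
ee_rot: [2.48, 1.923, -0.001]
force: [-0.2, 0.3, -0.1]
width: 0.195
gripper_force: 45.0
```

Request:
carry_out(claw=[1], delta_pos=[[0,0,-0.1]], angular=[[0,0,0]])

```text
clock: 33.75
position: [0.5146, -0.0101, 0.1781]
ee_rot: [2.48, 1.923, -0.001]
force: [-0.8, 0.0, -1.5]
width: 0.19
gripper_force: 45.0
```

Request:
carry_out(claw=[1], delta_pos=[[0,0,-0.1]], angular=[[0,0,0]])

```text
clock: 33.85
position: [0.5147, -0.0101, 0.1791]
ee_rot: [2.48, 1.923, -0.001]
force: [-1.5, 0.2, -2.1]
width: 0.195
gripper_force: 45.0
```

Request:
carry_out(claw=[1], delta_pos=[[0,0,-0.05]], angular=[[0,0,0]])

```text
clock: 33.95
position: [0.5147, -0.0102, 0.1797]
ee_rot: [2.48, 1.923, -0.001]
force: [-0.0, 0.1, -1.9]
width: 0.193
gripper_force: 45.0
```

Request:
carry_out(claw=[1], delta_pos=[[0,0,-0.05]], angular=[[0,0,0]])

```text
clock: 34.05
position: [0.5147, -0.0102, 0.1801]
ee_rot: [2.48, 1.923, -0.001]
force: [-0.6, 0.4, -1.2]
width: 0.199
gripper_force: 45.0
```

Not captured: there is no load although the foot is now above where the bar should be. I'll measure rim and rod positions numerically before the next try.

Run:
```python
from h import *
from scipy.ndimage import map_coordinates,gaussian_filter
from scipy.optimize import minimize
ims=[arm.get_image("scene") for _ in range(6)];a=ims[0];F=np.mean([i["frame"] for i in ims],0).mean(2); np.save("scn.npy",F)
b=arm.get_image("top"); FT=np.load("topavg.npy").mean(2)
t=np.linspace(0,2*np.pi,120)
def samp(G,im,C,r,z):
    P=np.array([proj((C[0]+r*np.cos(q),C[1]+r*np.sin(q),z),im) for q in t]); return map_coordinates(G,[P[:,1],P[:,0]],order=1)
for n,G,im in(("scene",F,a),("top",FT,b)):
    L=[]
    for x in np.arange(.508,.532,.001):
        for y in np.arange(-.026,0,.001):
            i=samp(G,im,(x,y),.0245,.13); m=samp(G,im,(x,y),.0292,.13); o=samp(G,im,(x,y),.035,.13)
            L.append((np.median(m-i)+.0*np.median(o-m)+np.mean(np.clip(m-i,-30,30)),x,y))
    L.sort(reverse=True); print(n,np.round(L[:5],4).tolist())
# rod profile in scene
s=arm.observe()["position"]
for dz in(-.035,-.042,-.05,-.058,-.064):
    q=proj(s+[0,0,dz],a); r=int(round(q[1])); c=int(round(q[0])); print(dz,round(s[2]+dz,3),q.round(1),r,"cols",c-5,F[r,c-5:c+9].round().astype(int).tolist())
```

```text
scene [[23.0302, 0.523, -0.02], [22.51, 0.522, -0.02], [22.4064, 0.522, -0.019], [21.5704, 0.521, -0.019], [21.5541, 0.521, -0.018]]
top [[43.6809, 0.521, -0.014], [43.3382, 0.52, -0.014], [43.149, 0.521, -0.015], [40.9184, 0.519, -0.014], [39.556, 0.52, -0.015]]
-0.035 0.145 [280.6 210.6] 211 cols 276 [46, 41, 40, 40, 46, 62, 63, 42, 40, 40, 40, 39, 39, 38]
-0.042 0.138 [280.5 212.6] 213 cols 275 [46, 46, 42, 42, 38, 51, 78, 76, 37, 38, 40, 44, 46, 41]
-0.05 0.13 [280.4 214.9] 215 cols 275 [49, 44, 38, 40, 40, 52, 85, 83, 37, 49, 49, 50, 47, 44]
-0.058 0.122 [280.3 217.1] 217 cols 275 [47, 48, 50, 50, 45, 53, 85, 82, 46, 49, 50, 50, 48, 43]
-0.064 0.116 [280.3 218.8] 219 cols 275 [49, 49, 48, 50, 44, 63, 100, 84, 46, 46, 49, 48, 45, 50]
```

Request:
carry_out(claw=[1,1,1,1,1,1], delta_pos=[[0,0,-0.9],[0,0,-0.9],[0.4,0,0],[0.4,0,0],[0.2,0,0],[0,0,0]], angular=[[0,0,0],[0,0,0],[0,0,0],[0,0,0],[0,0,0],[0,0,0]])

```text
clock: 35.0
position: [0.5172, 0.0002, 0.1979]
ee_rot: [2.48, 1.925, -0.001]
force: [-0.3, -0.2, -1.3]
width: 0.196
gripper_force: 45.0
```

Request:
carry_out(claw=[1,1], delta_pos=[[0.2,0,0],[0,0,0]], angular=[[0,0,0],[0,0,0]])

```text
clock: 35.2
position: [0.5177, 0.0017, 0.1979]
ee_rot: [2.48, 1.924, -0.001]
force: [0.2, -0.6, -0.3]
width: 0.196
gripper_force: 45.0
```

Request:
carry_out(claw=[1,1], delta_pos=[[0.2,0,0],[0,0,0]], angular=[[0,0,0],[0,0,0]])

```text
clock: 35.4
position: [0.5183, 0.0037, 0.1981]
ee_rot: [2.48, 1.924, -0.001]
force: [-0.0, 0.2, -1.2]
width: 0.195
gripper_force: 45.0
```

Request:
carry_out(claw=[1,1], delta_pos=[[0.2,0,0],[0,0,0]], angular=[[0,0,0],[0,0,0]])

```text
clock: 35.6
position: [0.5188, 0.0056, 0.1981]
ee_rot: [2.48, 1.924, -0.0]
force: [-0.3, -0.4, -2.0]
width: 0.195
gripper_force: 45.0
```

Request:
carry_out(claw=[1,1], delta_pos=[[0.2,0,0],[0,0,0]], angular=[[0,0,0],[0,0,0]])

```text
clock: 35.8
position: [0.5193, 0.0076, 0.1981]
ee_rot: [2.48, 1.924, -0.0]
force: [-0.2, -0.6, -1.0]
width: 0.193
gripper_force: 45.0
```

Request:
carry_out(claw=[1,1], delta_pos=[[0.2,0,0],[0,0,0]], angular=[[0,0,0],[0,0,0]])

```text
clock: 36.0
position: [0.5198, 0.0094, 0.1981]
ee_rot: [2.48, 1.924, -0.001]
force: [0.9, 0.3, -0.6]
width: 0.193
gripper_force: 45.0
```

Request:
carry_out(claw=[1,1], delta_pos=[[0.2,0,0],[0,0,0]], angular=[[0,0,0],[0,0,0]])

```text
clock: 36.2
position: [0.52, 0.01, 0.1981]
ee_rot: [2.48, 1.922, -0.003]
force: [-2.0, -4.4, 1.0]
width: 0.194
gripper_force: 45.0
```

Request:
carry_out(claw=[1,1,1,1,1,1,1,1], delta_pos=[[-0.45,0,0],[-0.6,-0.4,0],[-0.6,-0.4,0],[-0.6,-0.4,0],[0,0,0.4],[0,0,0.5],[0,0,0.3],[0,0,0]], angular=[[0,0,0],[0,0,0],[0,0,0],[0,0,0],[0,0,0],[0,0,0],[0,0,0],[0,0,0]])

```text
clock: 37.0
position: [0.5028, -0.0074, 0.1854]
ee_rot: [2.48, 1.924, -0.002]
force: [-0.3, -0.1, -0.8]
width: 0.196
gripper_force: 45.0
```

Request:
carry_out(claw=[1,1,1,1], delta_pos=[[0,0,0.2],[0,0,0.2],[0,0,0.2],[0,0,0]], angular=[[0,0,0],[0,0,0],[0,0,0],[0,0,0]])

```text
clock: 37.4
position: [0.5029, -0.0077, 0.1798]
ee_rot: [2.48, 1.923, -0.001]
force: [-0.5, 0.1, -1.7]
width: 0.195
gripper_force: 45.0
```

Request:
carry_out(claw=[1,1,1,1,1,1], delta_pos=[[0,0,0.3],[0,0,0.3],[0,0,0.2],[0,0,0.2],[0,0,0.1],[0,0,0]], angular=[[0,0,0],[0,0,0],[0,0,0],[0,0,0],[0,0,0],[0,0,0]])

```text
clock: 38.0
position: [0.5029, -0.0077, 0.169]
ee_rot: [2.48, 1.923, -0.001]
force: [0.5, -0.7, -1.7]
width: 0.197
gripper_force: 45.0
```

Request:
carry_out(claw=[1,1,1,1,1,1], delta_pos=[[0,0.4,0.05],[0,0.5,0.05],[0,0.5,0],[0,0.4,0],[0,0.3,0],[0,0,0]], angular=[[0,0,0],[0,0,0],[0,0,0],[0,0,0],[0,0,0],[0,0,0]])

```text
clock: 38.6
position: [0.5239, -0.0131, 0.1681]
ee_rot: [2.48, 1.923, -0.0]
force: [0.5, 0.5, -0.9]
width: 0.194
gripper_force: 45.0
```

Request:
carry_out(claw=[1,1], delta_pos=[[0,0.2,0],[0,0,0]], angular=[[0,0,0],[0,0,0]])

```text
clock: 38.8
position: [0.5252, -0.0134, 0.1681]
ee_rot: [2.48, 1.924, -0.001]
force: [-0.5, 0.3, -1.1]
width: 0.193
gripper_force: 45.0
```

Request:
carry_out(claw=[1,1], delta_pos=[[0,0.2,0],[0,0,0]], angular=[[0,0,0],[0,0,0]])

```text
clock: 39.0
position: [0.5268, -0.0139, 0.1679]
ee_rot: [2.481, 1.924, -0.002]
force: [-1.8, 0.1, -0.4]
width: 0.197
gripper_force: 45.0
```

Request:
carry_out(claw=[1,1], delta_pos=[[0,0.15,0],[0,0,0]], angular=[[0,0,0],[0,0,0]])

```text
clock: 39.2
position: [0.5281, -0.0144, 0.1678]
ee_rot: [2.481, 1.924, -0.003]
force: [-2.6, 0.9, -3.9]
width: 0.198
gripper_force: 45.0
```

Request:
carry_out(claw=[1,1,1,1], delta_pos=[[0,-0.2,0],[0,0,-0.2],[0,0,-0.2],[0,0,0]], angular=[[0,0,0],[0,0,0],[0,0,0],[0,0,0]])

```text
clock: 39.6
position: [0.5273, -0.0138, 0.1728]
ee_rot: [2.48, 1.923, 0.001]
force: [-1.0, 0.0, -0.3]
width: 0.193
gripper_force: 45.0
```

Request:
carry_out(claw=[1,1], delta_pos=[[0,0,-0.15],[0,0,0]], angular=[[0,0,0],[0,0,0]])

```text
clock: 39.8
position: [0.5271, -0.0138, 0.1739]
ee_rot: [2.48, 1.923, 0.0]
force: [-0.8, 0.0, -1.3]
width: 0.192
gripper_force: 45.0
```

Request:
carry_out(claw=[1,1], delta_pos=[[0,0,-0.1],[0,0,0]], angular=[[0,0,0],[0,0,0]])

```text
clock: 40.0
position: [0.5268, -0.0138, 0.1746]
ee_rot: [2.48, 1.923, -0.001]
force: [-0.1, 1.4, -2.8]
width: 0.194
gripper_force: 45.0
```

Request:
carry_out(claw=[1,1], delta_pos=[[0,0,-0.1],[0,0,0]], angular=[[0,0,0],[0,0,0]])

```text
clock: 40.2
position: [0.5265, -0.0138, 0.1755]
ee_rot: [2.48, 1.923, -0.001]
force: [-0.8, 0.9, -3.9]
width: 0.194
gripper_force: 45.0
```

Request:
carry_out(claw=[1,1,1], delta_pos=[[0,-0.15,-0.05],[0,-0.15,-0.05],[0,0,0]], angular=[[0,0,0],[0,0,0],[0,0,0]])

```text
clock: 40.5
position: [0.5238, -0.0131, 0.1768]
ee_rot: [2.48, 1.923, -0.0]
force: [-1.3, 0.2, -3.9]
width: 0.195
gripper_force: 45.0
```

Request:
carry_out(claw=[1,1,1], delta_pos=[[0,-0.15,-0.05],[0,-0.1,-0.03],[0,0,0]], angular=[[0,0,0],[0,0,0],[0,0,0]])

```text
clock: 40.8
position: [0.5214, -0.0124, 0.1776]
ee_rot: [2.48, 1.923, -0.0]
force: [-0.0, 0.9, -4.2]
width: 0.197
gripper_force: 45.0
```

Request:
carry_out(claw=[1,1,1], delta_pos=[[0,-0.15,-0.03],[0,-0.1,-0.02],[0,0,0]], angular=[[0,0,0],[0,0,0],[0,0,0]])

```text
clock: 41.1
position: [0.5192, -0.0117, 0.1782]
ee_rot: [2.48, 1.923, 0.0]
force: [1.1, -0.4, -3.4]
width: 0.195
gripper_force: 45.0
```

```bash
python3 -c "
from h import *
ft(4)"
```

```text
[ 0.55 -0.65 -3.02] [ 0.5192 -0.0118  0.1781] 41.3
```

Captured now: steady extra 2 N down at ring-upright height. I'll nudge 1.5 mm forward so the bar bears on the rod side, then pull up slowly.

Request:
carry_out(claw=[1,1,1,1], delta_pos=[[0,0.1,-0.03],[0,0.05,-0.05],[0,0,-0.05],[0,0,0]], angular=[[0,0,0],[0,0,0],[0,0,0],[0,0,0]])

```text
clock: 41.7
position: [0.52, -0.0122, 0.1789]
ee_rot: [2.481, 1.924, -0.002]
force: [-1.3, 1.3, -7.3]
width: 0.192
gripper_force: 45.0
```

Request:
carry_out(claw=[1,1], delta_pos=[[0,0,-0.05],[0,0,-0.05]], angular=[[0,0,0],[0,0,0]])

```text
clock: 41.9
position: [0.5201, -0.0122, 0.18]
ee_rot: [2.48, 1.924, -0.002]
force: [-0.2, -0.8, -7.6]
width: 0.194
gripper_force: 45.0
```

Request:
carry_out(claw=[1,1], delta_pos=[[0,0,-0.05],[0,0,-0.05]], angular=[[0,0,0],[0,0,0]])

```text
clock: 42.1
position: [0.5207, -0.0122, 0.1815]
ee_rot: [2.48, 1.923, -0.0]
force: [-0.7, 0.5, -5.1]
width: 0.193
gripper_force: 45.0
```

Request:
carry_out(claw=[1,1], delta_pos=[[0,0,-0.05],[0,0,-0.05]], angular=[[0,0,0],[0,0,0]])

```text
clock: 42.3
position: [0.5209, -0.0122, 0.1827]
ee_rot: [2.48, 1.923, 0.001]
force: [0.8, 0.0, -2.9]
width: 0.195
gripper_force: 45.0
```

Request:
carry_out(claw=[1,1,1,1], delta_pos=[[0,0,-0.05],[0,0,-0.05],[0,0,-0.05],[0,0,-0.05]], angular=[[0,0,0],[0,0,0],[0,0,0],[0,0,0]])

```text
clock: 42.7
position: [0.5205, -0.0121, 0.1844]
ee_rot: [2.48, 1.923, -0.0]
force: [-0.8, -0.8, -2.8]
width: 0.191
gripper_force: 45.0
```

Request:
carry_out(claw=[1,1,1,1], delta_pos=[[0,0,-0.1],[0,0,-0.1],[0,0,-0.1],[0,0,-0.1]], angular=[[0,0,0],[0,0,0],[0,0,0],[0,0,0]])

```text
clock: 43.1
position: [0.5204, -0.0122, 0.1883]
ee_rot: [2.48, 1.923, -0.001]
force: [-0.5, -0.8, -4.2]
width: 0.193
gripper_force: 45.0
```

```bash
python3 -c "
from h import *
ft(3)"
```

```text
[-0.68  0.08 -1.95] [ 0.5205 -0.0122  0.1884] 43.25
```

Request:
carry_out(claw=[1,1,1,1,1,1], delta_pos=[[0,0,-0.2],[0,0,-0.3],[0,0,-0.3],[0,0,-0.3],[0,0,-0.3],[0,0,-0.3]], angular=[[0,0,0],[0,0,0],[0,0,0],[0,0,0],[0,0,0],[0,0,0]])

```text
clock: 43.85
position: [0.5204, -0.0121, 0.2055]
ee_rot: [2.48, 1.923, -0.001]
force: [-0.5, 0.2, -5.4]
width: 0.195
gripper_force: 45.0
```

Request:
carry_out(claw=[1,1,1,1,1,1], delta_pos=[[0,0,-0.3],[0,0,-0.3],[0,0,-0.3],[0,0,-0.3],[0,0,0],[0,0,0]], angular=[[0,0,0],[0,0,0],[0,0,0],[0,0,0],[0,0,0],[0,0,0]])

```text
clock: 44.45
position: [0.5205, -0.012, 0.2174]
ee_rot: [2.48, 1.923, -0.0]
force: [0.6, -0.5, -2.5]
width: 0.196
gripper_force: 45.0
```

```bash
python3 -c "
from h import *
ft(4)"
```

```text
[-0.42  0.35 -2.94] [ 0.5203 -0.0121  0.2171] 44.65
```

Request:
carry_out(claw=[1,1,1,1,1,1,1,1,1,1,1], delta_pos=[[0,0,-0.6],[0,0,-1.1],[0,0,-1.3],[0,0,-1.3],[0,0,-1.3],[0,0,-1.3],[0,0,-1.3],[0,0,-1.3],[0,0,-0.8],[0,0,-0.4],[0,0,0]], angular=[[0,0,0],[0,0,0],[0,0,0],[0,0,0],[0,0,0],[0,0,0],[0,0,0],[0,0,0],[0,0,0],[0,0,0],[0,0,0]])

```text
clock: 45.75
position: [0.5204, -0.0118, 0.3248]
ee_rot: [2.48, 1.923, 0.001]
force: [-0.6, 0.1, -1.8]
width: 0.191
gripper_force: 45.0
```

Run:
```python
from h import *
ft(2); a=arm.get_image("scene")
p=arm.observe()["position"]; fb=p+[.0053,-.0014-.0027,-.1205-.011-.031+.0155]
q=proj(fb,a); print("pred filter px",q)
for l in("filter","ring_hinge"): print(l,[(px(r).round(1).tolist(),round(r["conf"],2)) for r in arm.place_of(l,a)[:3]])
c,r=q.astype(int); print(a["frame"][r-6:r+9:3,c-14:c+16:4].mean(2).round().astype(int))
```

```text
[-0.38 -0.27 -2.71] [ 0.52   -0.0118  0.3239] 45.85
pred filter px [280.32885737 198.29992227]
filter [([280.5, 204.7], 0.73), ([247.0, 280.3], 0.68)]
ring_hinge [([282.6, 197.6], 0.8), ([250.9, 267.0], 0.58)]
[[161 162 143 118 111  81  51 109]
 [158 153 121 182 165 132 159 121]
 [159 151 159 101 107 112 103 131]
 [160 138  73 115  73 101  48 144]
 [159 144  84  98  94  74  86 136]]
```

The filter hangs on the hook above the mouth (network sees it at (280,205)). Moving it to the tray.

Request:
carry_out(claw=[1,1,1,1,1,1,1,1,1,1,1,1,1,1,1], delta_pos=[[0.5,-0.18,0],[1.1,-0.4,0],[1.8,-0.64,0],[2.3,-0.8,0],[2.5,-0.9,0],[2.5,-0.9,0],[2.5,-0.9,0],[2.5,-0.9,0],[2.5,-0.9,0],[2.5,-0.9,0],[2.0,-0.7,0],[1.5,-0.5,0],[0.9,-0.3,0],[0.5,-0.15,0],[0,0,0]], angular=[[0,0,0],[0,0,0],[0,0,0],[0,0,0],[0,0,0],[0,0,0],[0,0,0],[0,0,0],[0,0,0],[0,0,0],[0,0,0],[0,0,0],[0,0,0],[0,0,0],[0,0,0]])

```text
clock: 47.5
position: [0.4961, 0.2589, 0.3234]
ee_rot: [2.48, 1.924, -0.001]
force: [0.2, -0.3, -1.5]
width: 0.192
gripper_force: 45.0
```

Request:
carry_out(claw=[1,1,1,1,1,1,1,1,1,1,1,1], delta_pos=[[0,0,0.5],[0,0,1.1],[0,0,1.5],[0,0,1.6],[0,0,1.6],[0,0,1.6],[0,0,1.6],[0,0,1.6],[0,0,1.2],[0,0,0.6],[0,0,0.3],[0,0,0]], angular=[[0,0,0],[0,0,0],[0,0,0],[0,0,0],[0,0,0],[0,0,0],[0,0,0],[0,0,0],[0,0,0],[0,0,0],[0,0,0],[0,0,0]])

```text
clock: 48.7
position: [0.4964, 0.2582, 0.1914]
ee_rot: [2.48, 1.923, -0.001]
force: [-0.1, 0.3, -2.4]
width: 0.195
gripper_force: 45.0
```

Run:
```python
from h import *
ft(3); go((.5,.25,.166),75.6); a=arm.get_image("scene")
for l in("filter","tray"): print(l,[(px(r).round(1).tolist(),round(r["conf"],2),onz(px(r),a,{"filter":.02,"tray":0}[l])[:2].round(3).tolist()) for r in arm.place_of(l,a)[:3]])
```

```text
[-0.2   0.07 -2.49] [0.4967 0.2586 0.1921] 48.85
pos [0.4967 0.2586 0.1921] yaw x 75.6 tilt [ 0.003 -0.002] d [-0.74  0.52  2.62] turn [ 0.003  0.001 -0.   ] F [ 0.3  0.2 -2.5] j [-0.67  0.36  0.12  1.79 -0.05  1.   -0.78] t 48.85
filter [([244.1, 281.3], 0.74, [0.46, 0.137]), ([195.5, 291.0], 0.59, [0.502, 0.252]), ([209.9, 243.4], 0.54, [0.622, 0.148])]
tray [([198.4, 301.0], 0.7, [0.485, 0.255]), ([192.9, 282.9], 0.38, [0.542, 0.242]), ([187.4, 254.6], 0.24, [0.637, 0.211])]
```

Request:
carry_out(claw=[1,1,1,1,1,1], delta_pos=[[0,0,0.6],[0,0,0.6],[0,0,0.5],[0,0,0.3],[0,0,0.2],[0,0,0]], angular=[[0,0,0],[0,0,0],[0,0,0],[0,0,0],[0,0,0],[0,0,0]])

```text
clock: 49.6
position: [0.4962, 0.2582, 0.1691]
ee_rot: [2.48, 1.923, -0.002]
force: [-0.6, -0.2, -2.2]
width: 0.196
gripper_force: 45.0
```

Request:
carry_out(claw=[1,1,1,1,1], delta_pos=[[0,0,0.1],[0,0,0.1],[0,0,0.1],[0,0,0.1],[0,0,0]], angular=[[0,0,0],[0,0,0],[0,0,0],[0,0,0],[0,0,0]])

```text
clock: 50.1
position: [0.4964, 0.2583, 0.1654]
ee_rot: [2.48, 1.923, -0.001]
force: [0.1, 1.0, -1.8]
width: 0.195
gripper_force: 45.0
```

```bash
python3 -c "
from h import *
ft(3)"
```

```text
[ 0.19  0.04 -1.66] [0.4964 0.2583 0.1655] 50.25
```

Request:
carry_out(claw=[1,1,1,1,1], delta_pos=[[0,0,0.1],[0,0,0.15],[0,0,0.15],[0,0,0.15],[0,0,0]], angular=[[0,0,0],[0,0,0],[0,0,0],[0,0,0],[0,0,0]])

```text
clock: 50.75
position: [0.4963, 0.2582, 0.1597]
ee_rot: [2.48, 1.923, -0.001]
force: [0.2, 0.0, -1.4]
width: 0.191
gripper_force: 45.0
```

Request:
carry_out(claw=[1,1,1], delta_pos=[[0,0,0.15],[0,0,0.1],[0,0,0]], angular=[[0,0,0],[0,0,0],[0,0,0]])

```text
clock: 51.05
position: [0.4963, 0.2582, 0.1573]
ee_rot: [2.48, 1.923, -0.001]
force: [0.6, 0.2, -1.0]
width: 0.193
gripper_force: 45.0
```

```bash
python3 -c "
from h import *
ft(2)"
```

```text
[-0.15  0.12 -1.4 ] [0.4964 0.2583 0.1575] 51.15
```

Request:
carry_out(claw=[1,1,1,1,1], delta_pos=[[0,-0.25,0],[0,-0.3,0],[0,-0.3,0],[0,-0.3,0],[0,0,0]], angular=[[0,0,0],[0,0,0],[0,0,0],[0,0,0],[0,0,0]])

```text
clock: 51.65
position: [0.4847, 0.2614, 0.1575]
ee_rot: [2.48, 1.924, -0.001]
force: [-0.1, 0.3, -1.0]
width: 0.196
gripper_force: 45.0
```

Request:
carry_out(claw=[1,1,1,1], delta_pos=[[0,-0.4,0],[0,-0.4,0],[0,-0.4,0],[0,0,0]], angular=[[0,0,0],[0,0,0],[0,0,0],[0,0,0]])

```text
clock: 52.05
position: [0.4729, 0.2644, 0.1574]
ee_rot: [2.48, 1.924, -0.001]
force: [0.3, -0.1, -0.9]
width: 0.195
gripper_force: 45.0
```

Request:
carry_out(claw=[1,1,1], delta_pos=[[0,0,-0.3],[0,0,-0.5],[0,0,-0.4]], angular=[[0,0,0],[0,0,0],[0,0,0]])

```text
clock: 52.35
position: [0.4739, 0.2642, 0.17]
ee_rot: [2.48, 1.923, 0.0]
force: [0.3, 0.7, -0.9]
width: 0.191
gripper_force: 45.0
```

```bash
python3 -c "
from h import *
ft(2)"
```

```text
[ 0.    0.48 -1.41] [0.4742 0.2644 0.1703] 52.45
```

Unhooked and clear. Raising and going back to the rest's front.

Request:
carry_out(claw=[1,1,1,1,1,1,1,1,1,1,1,1,1,1,1,1,1,1,1,1], delta_pos=[[0,0,-2],[0,0,-3.3],[0,0,-3.3],[0,0,-2.9],[-1.5,0.24,0],[-3.1,0.5,0],[-3.3,0.54,0],[-3.3,0.54,0],[-3.3,0.54,0],[-3.3,0.54,0],[-3.3,0.54,0],[-3.3,0.54,0],[-3.3,0.54,0],[-3.3,0.54,0],[-3.3,0.54,0],[-3.3,0.54,0],[-3.3,0.54,0],[-3.3,0.54,0],[-2.5,0.3,0],[0,0,0]], angular=[[0,0,0],[0,0,0],[0,0,0.024],[0,0,0.025],[0,0,0],[0,0,0],[0,0,0],[0,0,0],[0,0,0],[0,0,0],[0,0,0],[0,0,0],[0,0,0],[0,0,0],[0,0,0],[0,0,0],[0,0,0],[0,0,0],[0,0,0],[0,0,0]])

```text
clock: 54.45
position: [0.4051, -0.2076, 0.2851]
ee_rot: [2.531, 1.854, -0.002]
force: [-0.2, -0.1, -0.9]
width: 0.199
gripper_force: 45.0
```

```bash
python3 -c "
from h import *
go((.4079,-.2062,.1695),72.8)"
```

```text
pos [ 0.4051 -0.2076  0.2851] yaw x 72.5 tilt [ 0.001 -0.004] d [ 0.26  0.2  11.56] turn [ 0.002  0.003 -0.006] F [-0.2 -0.1 -0.9] j [-0.12  0.09  0.52  1.91 -0.05  1.15  0.11] t 54.45
```

Descend to the lifted height at the front of the fork, then check alignment before sliding in.

Request:
carry_out(claw=[1,1,1,1,1,1], delta_pos=[[0.2,0.2,2],[0,0,3],[0,0,3],[0,0,2.5],[0,0,1.0],[0,0,0]], angular=[[0,0,0],[0,0,0],[0,0,0],[0,0,0],[0,0,0],[0,0,0]])

```text
clock: 55.05
position: [0.4087, -0.2022, 0.1695]
ee_rot: [2.528, 1.864, -0.003]
force: [0.1, -0.1, -0.5]
width: 0.189
gripper_force: 45.0
```

```bash
python3 -c "
from h import *
go((.5035,-.2348,.1695),72.8)"
```

```text
pos [ 0.4087 -0.2022  0.1695] yaw x 72.8 tilt [-0.001 -0.002] d [-3.100e-01  1.003e+01 -1.000e-02] turn [-0.001  0.002 -0.   ] F [ 0.1 -0.1 -0.5] j [-0.08  0.23  0.5   2.07 -0.14  0.87  0.21] t 55.05
```

Request:
carry_out(claw=[1,1,1,1,1], delta_pos=[[-0.3,0.8,0],[0,1.6,0],[0,1.6,0],[0,1.0,0],[0,0,0]], angular=[[0,0,0],[0,0,0],[0,0,0],[0,0,0],[0,0,0]])

```text
clock: 55.55
position: [0.4585, -0.2212, 0.1716]
ee_rot: [2.524, 1.861, 0.001]
force: [-0.2, 0.5, -1.4]
width: 0.192
gripper_force: 45.0
```

```bash
python3 -c "
from h import *
go((.5035,-.2348,.1695),72.8)"
```

```text
pos [ 0.4585 -0.2212  0.1716] yaw x 72.8 tilt [ 0.004 -0.004] d [0.03 4.7  0.23] turn [0.005 0.003 0.   ] F [-0.2  0.5 -1.4] j [-0.05  0.32  0.5   1.96 -0.19  0.91  0.25] t 55.55
```

Request:
carry_out(claw=[1,1,1,1,1], delta_pos=[[0,1.0,0],[0,1.2,0],[0,1.2,0],[0,1.0,0],[0,0.0,0]], angular=[[0,0,0],[0,0,0],[0,0,0],[0,0,0],[0,0,0]])

```text
clock: 56.05
position: [0.5001, -0.2339, 0.1707]
ee_rot: [2.525, 1.862, -0.0]
force: [-1.1, 1.2, -1.0]
width: 0.193
gripper_force: 45.0
```

```bash
python3 -c "
from h import *
go((.5035,-.2348,.1572),72.8)"
```

```text
pos [ 0.5001 -0.2339  0.1707] yaw x 72.8 tilt [ 0.002 -0.003] d [0.02 0.35 1.35] turn [0.003 0.003 0.   ] F [-1.1  1.2 -1. ] j [-0.02  0.39  0.49  1.86 -0.22  0.94  0.26] t 56.05
```

Home position within 3 mm. Finish the slide and lower.

Request:
carry_out(claw=[1,1,1,1,1,1], delta_pos=[[0,0.3,0],[0,0,0.4],[0,0,0.4],[0,0,0.3],[0,0,0.15],[0,0,0]], angular=[[0,0,0],[0,0,0],[0,0,0],[0,0,0],[0,0,0],[0,0,0]])

```text
clock: 56.65
position: [0.5012, -0.2344, 0.1581]
ee_rot: [2.527, 1.862, -0.001]
force: [0.1, 0.4, -0.2]
width: 0.197
gripper_force: 45.0
```

Request:
carry_out(claw=[1,1], delta_pos=[[0,0,0.1],[0,0,0]], angular=[[0,0,0],[0,0,0]])

```text
clock: 56.85
position: [0.5015, -0.2344, 0.1574]
ee_rot: [2.526, 1.862, -0.0]
force: [0.7, -0.4, -1.1]
width: 0.196
gripper_force: 45.0
```

Request:
carry_out(claw=[1,1,2.2,3.5,4.5,4.5,4.5], delta_pos=[[0,0.1,0.04],[0,0,0],[0,0,0],[0,0,0],[0,0,0],[0,0,0],[0,0,0]], angular=[[0,0,0],[0,0,0],[0,0,0],[0,0,0],[0,0,0],[0,0,0],[0,0,0]], force=20)

```text
clock: 57.55
position: [0.5025, -0.2347, 0.1569]
ee_rot: [2.526, 1.862, -0.0]
force: [0.2, 0.2, -0.1]
width: 0.479
gripper_force: 0.0
```

Request:
carry_out(claw=[4.5,4.5,4.5,4.5,4.5,4.5,4.5,4.5,4.5], delta_pos=[[0,0,-1],[0,0,-2],[0,0,-3],[0,0,-3],[0,0,-3],[-2,-3,-1],[-2,-3,0],[-2,-3,0],[0,0,0]], angular=[[0,0,0],[0,0,0],[0,0,0],[0,0,0],[0,0,0],[0,0,0],[0,0,0],[0,0,0],[0,0,0]])

```text
clock: 58.45
position: [0.394, -0.2673, 0.288]
ee_rot: [2.532, 1.855, 0.0]
force: [0.9, -0.0, 0.4]
width: 0.49
gripper_force: 0.0
```

Run:
```python
from h import *
a=arm.get_image("scene");b=arm.get_image("top"); print(arm.observe()["clock"],arm.observe()["width"])
for l in("filter","filter_top","ring_hinge","tray","pull_hook","hook_grip","rest_fork","trap_lid","dropper","tin"):
    for n,i in(("s",a),("t",b)): print(l,n,[(px(r).round(1).tolist(),round(r["conf"],2)) for r in arm.place_of(l,i)[:3]])
Z=np.array([.034]); print("exp filter top px",proj((.5,.255,.034),a),proj((.5,.255,.034),b), "bottom",proj((.5,.255,.003),a))
for r in arm.trace("filter",a)[:3]:
    x,y,w,h=cv2.boundingRect(r["region"].astype(np.uint8)); print("tr",r["conf"],x,y,w,h,r["region"].sum())
S0=cv2.imread("pics/scene0.png")[:,:,::-1].astype(int)
d=np.abs(S0[155:235,330:372]-a["frame"][155:235,330:372]).mean(2); print("rest diff",d.mean().round(1),(d>25).sum())
print(arm.observe()["clock"])
```

```text
58.55 0.48704277764363135
filter s [([246.4, 280.1], 0.74), ([195.9, 298.1], 0.57)]
filter t [([228.7, 230.1], 0.77), ([176.0, 221.7], 0.65)]
filter_top s [([249.7, 272.1], 0.63), ([194.5, 290.8], 0.59)]
filter_top t [([176.2, 221.2], 0.79)]
ring_hinge s [([197.7, 291.3], 0.67), ([249.1, 270.1], 0.58)]
ring_hinge t [([227.7, 233.3], 0.71), ([174.1, 225.5], 0.61), ([172.8, 224.1], 0.47)]
tray s [([197.3, 298.7], 0.62)]
tray t [([175.7, 225.8], 0.75)]
pull_hook s [([350.2, 185.3], 0.69), ([351.7, 175.8], 0.6), ([395.9, 225.6], 0.42)]
pull_hook t [([400.1, 255.5], 0.63), ([364.9, 217.1], 0.51)]
hook_grip s [([349.1, 174.9], 0.68), ([389.4, 230.9], 0.6)]
hook_grip t [([389.4, 257.8], 0.4), ([217.8, 164.7], 0.25)]
rest_fork s [([348.2, 180.9], 0.86)]
rest_fork t []
trap_lid s [([314.4, 267.2], 0.58), ([278.4, 235.3], 0.21)]
trap_lid t [([289.2, 251.3], 0.78), ([371.6, 212.0], 0.55), ([352.8, 217.2], 0.42)]
dropper s [([281.0, 246.1], 0.73), ([284.8, 202.8], 0.65)]
dropper t [([368.3, 212.7], 0.62), ([318.1, 162.9], 0.55)]
tin s [([343.9, 223.4], 0.6), ([208.2, 242.6], 0.57)]
tin t [([218.0, 163.9], 0.83)]
exp filter top px [194.13899903 288.67221612] [174.51598938 222.40867664] bottom [195.59912546 296.11109457]
tr 0.89 186 282 21 24 399
tr 0.71 240 262 20 22 376
rest diff 9.3 110
59.6
```

Run:
```python
from h import *
a=arm.get_image("scene"); S0=cv2.imread("pics/scene0.png").mean(2); S=a["frame"].mean(2)
for G in(S0,S):
    m=G[155:200,335:370]<30; y,x=np.nonzero(m); print(m.sum(),x.mean().round(1)+335,y.mean().round(1)+155,y.min()+155,y.max()+155)
print(arm.sign_off())
```

```text
169 350.7 174.2 155 191
173 351.6 174.7 155 194
the job is handed in; nothing more can be done
None
```

The job is handed in at about 60 s: the filter stands upright in the drip tray and is unhooked, and the hook hangs back in its rest. One earlier catch on the ring slipped off under a light pull; the highest pull I read on the ring was about 6.5 N. I never touched the lid, dropper bottle or tin.

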